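Turn the row of culture vessels end for end from carrier to growing tray

TASK

Put the four closed culture vessels from the aluminium carrier onto the blue growing tray in reverse order, so that those that stood in the dark now get the light: the vessel nearest the carrier's loop handle goes into the compartment next to the lamp, the one after it into the next compartment, and so on, until the one farthest from the handle stands at the pump end. Stand each vessel upright in the middle of its compartment, one to a compartment; they hold live seedlings, so never tip one over, and set each down gently rather than dropping it.

Things in the scene. Friction and masses are not known exactly. Their poses are not given: they have to be found in the camera images.
- tube_center (a point): Centre (on the axis, half-way up) of the slim culture tube: clear glass cylinder 30 mm in diameter and 52 mm high, then a ribbed white round cap 33 mm in diameter; 74 mm high in all, the slimmest of the four, about 60 g. Stands upright, z up; a seedling shows inside. Rigid and closed; at the start it stands in its drip dish on the carrier.
- box_center (a point): Centre (on the axis, half-way up) of the square culture box: clear plastic, 44 x 44 mm in plan and 44 mm high, under a flat white square lid 38 x 38 mm, 12 mm thick; 56 mm high in all, about 80 g. Its x and y axes are square to its sides. Stands upright, z up; a seedling shows inside. Rigid and closed; at the start it stands in its drip dish on the carrier.
- jar_center (a point): Centre (on the axis, half-way up) of the low wide jar: clear glass cylinder 54 mm in diameter and 46 mm high, then a broad white round lid 56 mm in diameter; 60 mm high in all, the widest of the four, about 140 g. Stands upright, z up; a seedling shows inside. Rigid and closed; at the start it stands in its drip dish on the carrier.
- bottle_center (a point): Centre (on the axis, half-way up) of the shouldered bottle: clear glass, 44 mm in diameter up to 46 mm above its foot, then a sloping shoulder up to 56 mm and a small white round cap 24 mm in diameter; 72 mm high in all, about 120 g. Stands upright, z up; a seedling shows inside. Rigid and closed; at the start it stands in its drip dish on the carrier.
- dish_tube: Shallow square grey drip dish, 66 x 66 x 9 mm (floor and walls 3 mm thick), in which the tube stands at the start; fixed, so it goes on marking the tube's first place in the row. All four dishes look alike. Origin: centre of the underside; x axis along the row, away from the carrier's loop handle.
- dish_box: Shallow square grey drip dish, 66 x 66 x 9 mm (floor and walls 3 mm thick), in which the box stands at the start; fixed, so it goes on marking the box's first place in the row. All four dishes look alike. Origin: centre of the underside; x axis along the row, away from the carrier's loop handle.
- dish_jar: Shallow square grey drip dish, 66 x 66 x 9 mm (floor and walls 3 mm thick), in which the jar stands at the start; fixed, so it goes on marking the jar's first place in the row. All four dishes look alike. Origin: centre of the underside; x axis along the row, away from the carrier's loop handle.
- dish_bottle: Shallow square grey drip dish, 66 x 66 x 9 mm (floor and walls 3 mm thick), in which the bottle stands at the start; fixed, so it goes on marking the bottle's first place in the row. All four dishes look alike. Origin: centre of the underside; x axis along the row, away from the carrier's loop handle.
- carrier: Low aluminium carrier, 300 x 80 mm, rims 18 mm high, with a steel loop handle out of one short end (to x = -228 mm); fixed. Origin: centre of the underside, on the table; x along the row, away from the handle; z up. The dishes stand at x = -108, -36, 36, 108 mm, y = 0, in a different order each time; the vessels' feet are 11 mm above the table.
- tray: Blue box with perforated steel top, fixed. Origin: centre of underside, on the table; x from pump end to lamp end. Plate top at z = 60 mm; bars 9 mm higher part it into 4 compartments, 68 (x) by 76 mm (y), centres x = -108 (pump end), -36, 36, 108 mm (lamp end), y = 0. Grey pump housing with hose at x -213 to -150 mm, to z = 86 mm; white-lit lamp panel at x 151 to 198 mm, to z = 126 mm.

How it is judged (in metres and radians):
At the end, for the whole second after the job is handed in: Each vessel stands in the compartment that reverses its place in the row (nearest the handle -> next to the lamp), within 15 mm of the compartment's centre along and across the row, foot within 6 mm of the plate's height, upright within 0.1 rad, released and at rest (((x of dish_tube in the frame of carrier between -0.128 and -0.088 m and x of tube_center in the frame of tray between 0.093 and 0.123 m) or (x of dish_tube in the frame of carrier between -0.056 and -0.016 m and x of tube_center in the frame of tray between 0.021 and 0.051 m) or (x of dish_tube in the frame of carrier between 0.016 and 0.056 m and x of tube_center in the frame of tray between -0.051 and -0.021 m) or (x of dish_tube in the frame of carrier between 0.088 and 0.128 m and x of tube_center in the frame of tray between -0.123 and -0.093 m)) and y of tube_center in the frame of tray between -0.015 and 0.015 m and z of tube_center in the frame of tray between 0.091 and 0.103 m and angle between each of tube_center, box_center, jar_center, bottle_center's own z axis and vertical below 0.1 rad and linear speed of each of tube, box, jar, bottle below 0.02 m/s and angular speed of each of tube, box, jar, bottle below 0.2 rad/s and ((x of dish_box in the frame of carrier between -0.128 and -0.088 m and x of box_center in the frame of tray between 0.093 and 0.123 m) or (x of dish_box in the frame of carrier between -0.056 and -0.016 m and x of box_center in the frame of tray between 0.021 and 0.051 m) or (x of dish_box in the frame of carrier between 0.016 and 0.056 m and x of box_center in the frame of tray between -0.051 and -0.021 m) or (x of dish_box in the frame of carrier between 0.088 and 0.128 m and x of box_center in the frame of tray between -0.123 and -0.093 m)) and y of box_center in the frame of tray between -0.015 and 0.015 m and z of box_center in the frame of tray between 0.082 and 0.094 m and ((x of dish_jar in the frame of carrier between -0.128 and -0.088 m and x of jar_center in the frame of tray between 0.093 and 0.123 m) or (x of dish_jar in the frame of carrier between -0.056 and -0.016 m and x of jar_center in the frame of tray between 0.021 and 0.051 m) or (x of dish_jar in the frame of carrier between 0.016 and 0.056 m and x of jar_center in the frame of tray between -0.051 and -0.021 m) or (x of dish_jar in the frame of carrier between 0.088 and 0.128 m and x of jar_center in the frame of tray between -0.123 and -0.093 m)) and y of jar_center in the frame of tray between -0.015 and 0.015 m and z of jar_center in the frame of tray between 0.084 and 0.096 m and ((x of dish_bottle in the frame of carrier between -0.128 and -0.088 m and x of bottle_center in the frame of tray between 0.093 and 0.123 m) or (x of dish_bottle in the frame of carrier between -0.056 and -0.016 m and x of bottle_center in the frame of tray between 0.021 and 0.051 m) or (x of dish_bottle in the frame of carrier between 0.016 and 0.056 m and x of bottle_center in the frame of tray between -0.051 and -0.021 m) or (x of dish_bottle in the frame of carrier between 0.088 and 0.128 m and x of bottle_center in the frame of tray between -0.123 and -0.093 m)) and y of bottle_center in the frame of tray between -0.015 and 0.015 m and z of bottle_center in the frame of tray between 0.09 and 0.102 m); the robot touches nothing.
It fails at once if a vessel was tipped over (leaned more than 0.6 rad) (angle between any of tube_center, box_center, jar_center, bottle_center's own z axis and vertical above 0.6 rad).
It fails at once if a vessel was dropped or slammed onto the tray (still moving faster than 0.6 m/s within 20 mm of the plate) ((x of tube_center in the frame of tray between -0.15 and 0.15 m and y of tube_center in the frame of tray between -0.05 and 0.05 m and z of tube_center in the frame of tray below 0.117 m and linear speed of tube above 0.6 m/s) or (x of box_center in the frame of tray between -0.15 and 0.15 m and y of box_center in the frame of tray between -0.05 and 0.05 m and z of box_center in the frame of tray below 0.108 m and linear speed of box above 0.6 m/s) or (x of jar_center in the frame of tray between -0.15 and 0.15 m and y of jar_center in the frame of tray between -0.05 and 0.05 m and z of jar_center in the frame of tray below 0.11 m and linear speed of jar above 0.6 m/s) or (x of bottle_center in the frame of tray between -0.15 and 0.15 m and y of bottle_center in the frame of tray between -0.05 and 0.05 m and z of bottle_center in the frame of tray below 0.116 m and linear speed of bottle above 0.6 m/s)).
It also fails if it takes over 112 s, if anything falls off the work surface, if the arm or the gripper's body presses on something with over 40 N, if the wrist force passes 120 N, or if a joint passes its speed limit or range.

ROBOT

A 6-joint arm with a two-finger parallel gripper is mounted at the origin on the work surface. World frame = base frame: x ahead of the robot, y to its left, z up, the work surface at z = 0. Lengths are in mm, angles in degrees, forces in N, time in s.
With the tool pointing down it reaches from about 300 to 850 mm from the base axis. Payload 4.2 kg.
Tool frame: the origin (TCP) lies at the very end of the fingers, on their centre line; the grasp point (between the pads) lies 19 mm behind it; x points along the fingers, y is the direction in which the jaws open and shut, and the axes are right-handed (so a half turn about x gives the same grasp; the last joint's range is limited). The gripper opens to 91 mm and grips with 3 to 60 N. Pads are 32 mm wide; open, the fingers measure 118 mm over their backs; the gripper's body (76 mm by 178 mm) begins 60 mm behind the grasp point.
Start: joints at [-72.365, 18.312, 89.639, -0, 72.044, -1.146], TCP at [185.131, -544.398, 213.976] pointing down, gripper open.
Joint ranges: [-177.97, 177.97], [-48.28, 115.42], [12.27, 149.76], [-77.06, 257.06], [2.81, 150.46], [-146.56, 146.56]. Speed limits (degrees/s): [147.25, 147.25, 180, 180, 180, 180].

INTERFACE

Orientations are given as [roll, pitch, yaw] about the fixed x, y, z axes, in that order (R = Rz(yaw) Ry(pitch) Rx(roll)).
In Python, from workcell import sensors, grab_frame, job_done, finder gives the robot as it stands.
- The arm moves only by the tool play_rows, never from a script. Its argument "motion" is a list of rows, each a list of 5 numbers: the shift along the world's x, y, z in m, then the turn about the world's z in rad, then the opening, from 0 (shut) to 1 (fully open). In form: [[tx, ty, tz, roll, fingers], ...]. A call has exactly 8 rows; each row is the pose to reach, as a shift and turn from the pose commanded when the call began; what a row does not reach only later rows make up. A row lasts 1/12 s, in which the tool goes at most 41.7 mm and 7.16 degrees, less where a joint would pass 70% of its speed; a pose out of reach is approached as far as the arm can. A call with a gripper value outside its range is refused whole. The fingers move at their own pace and stop on an object; "squeeze" is the grip in N (left out, the last holds). Time passes only in rows, so rows that repeat a pose let the fingers close, or fill a call up. It gives the time, the measured TCP pose, the force and the opening at its end, in the units of the state.
- sensors.state(): the state, without advancing time (a new reading comes with each control period).
- grab_frame(name): name is "side" or "top"; returns a dict with "img" (480x640x3 uint8, blue, green, red), "fx", "fy", "cx", "cy" (pixels), "rvec" (rotation vector, rad) and "tvec" (3), from world to camera coordinates, as OpenCV has them. Camera axes: x right, y down, z forward; pixel columns grow to the right and rows downward; lengths in mm; the calibration is good to about 2 mm. A picture is of the moment at which its call begins. There is no depth.
- job_done(): hands the job in, once; it reports no verdict.
Trained networks look in a picture, given as the dict that the camera call returned (one of the last four; its "shot" number tells which), for a name from the list of things; names that differ only in an ending like _2 or _b are one class to them, and where a whole thing is asked for, a point or a joint stands for the part that bears it (a point fixed in the world has none). Each returns a list of dicts, best first, with "conf" (0 to 1); they miss things now and then, are a little off and sometimes report something else, mostly with a low value. They report only what shows in the picture. A call takes as long as a camera call.
- finder.spot_in(picture, label): "point" ([column, row] in pixels, amid what is visible of it).
- finder.spot_point(picture, label): "point" ([column, row] in pixels: a listed point, or the origin of a listed thing).
The state is a dict: "time_s": time; "qpos": joint angles; "qvel": joint speeds; "effort": joint torques, N m; "ee_pos": TCP position; "ee_rot": TCP orientation; "force": force on the tool from outside, world axes, zero at the start; "torque": the same for the moment, N m; "gripper_width": finger opening in mm.
Only numpy, scipy, OpenCV 4.12 (cv2) and the standard library are available. Lean on these libraries where they do the work, as an engineer would, in place of code of your own. Each camera call takes 0.05 s, during which the arm holds its last target.

## Working session

There is one attempt and no reset: what is moved stays moved. The work goes in short steps, Python scripts to look and compute and a tool call to move; the robot and the scene stay as the last step left them, time stands still between calls to the robot, and variables do not carry over. Pictures are saved under pics/ and viewed, and the job is handed in when it is done.

Besides the shell and the picture viewer there is one more tool, called after "Call:" by a JSON object that holds its "method" and its "body". play_rows: Moves the arm, as the interface text tells. Its arguments: {"type":"object","properties":{"motion":{"type":"array","items":{"type":"array","items":{"type":"number"}}},"squeeze":{"type":"number"}},"required":["motion"]}

```bash
mkdir -p pics && python3 - <<'E'
from workcell import sensors, grab_frame, finder
import cv2, numpy as np
print(sensors.state())
for n in ["side","top"]:
    p=grab_frame(n); cv2.imwrite(f"pics/{n}0.png",p["img"])
    print(n,p["fx"],p["cx"],p["cy"],p["rvec"],p["tvec"],p["shot"])
    for l in ["tube_center","box_center","jar_center","bottle_center","dish_tube","carrier","tray"]:
        r=finder.spot_point(p,l)
        print(l,[(np.round(d["point"],1).tolist(),round(d["conf"],2)) for d in r[:4]])
E
```

```text
{'time_s': 0.0, 'qpos': array([-7.23656770e+01,  1.83499474e+01,  8.97092462e+01,  5.19228555e-04,
        7.20432671e+01, -1.14540042e+00]), 'qvel': array([ 0.06648831, -0.0674516 ,  0.00128274,  0.00539789, -0.07371031,
        0.02218396]), 'effort': array([-1.35367109e-04, -4.12454510e+01, -2.31975782e+01,  7.27406982e-02,
        4.56517248e-02, -1.57318050e-04]), 'ee_pos': array([ 184.95809376, -543.88143383,  213.11802174]), 'ee_rot': array([-91.42144631,  89.89753817, 107.35811662]), 'force': array([-0.26583095,  0.45524109, -0.70924789]), 'torque': array([0.01016207, 0.02054883, 0.01119689]), 'gripper_width': 91.42977451071589}
side 495.5577154208831 317.3840082612961 228.08861551475005 [ 2.38175269 -0.23900774  0.06899052] [-533.71224955  132.00790072  745.90688282] 1
tube_center [([350.9, 169.1], 0.91)]
box_center []
jar_center [([312.4, 176.6], 0.98)]
bottle_center [([274.1, 174.7], 0.88)]
dish_tube [([346.9, 189.3], 0.79)]
carrier [([296.0, 191.3], 0.81)]
tray [([326.0, 356.0], 0.77)]
top 452.9375430467343 316.18118679331036 245.35912297990274 [ 2.1070864  -2.1308216   0.21148291] [ 13.34418032 536.39535348 772.77639785] 2
tube_center [([244.1, 193.3], 0.84), ([246.5, 204.9], 0.64), ([224.7, 313.7], 0.17)]
box_center [([222.8, 313.4], 0.97)]
jar_center [([236.8, 231.7], 0.93)]
bottle_center [([228.7, 267.1], 0.87)]
dish_tube [([245.0, 205.0], 0.7)]
carrier [([237.6, 255.4], 0.74), ([224.1, 311.9], 0.48), ([229.9, 265.1], 0.44)]
tray [([408.2, 257.9], 0.92), ([242.4, 236.7], 0.39)]
```

View pics/side0.png

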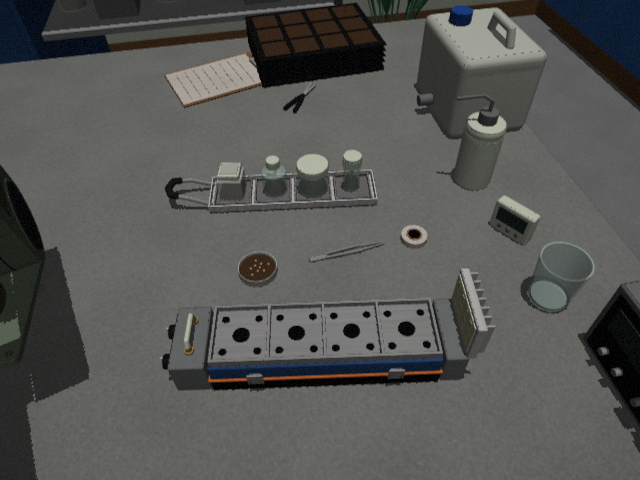

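View pics/top0.png

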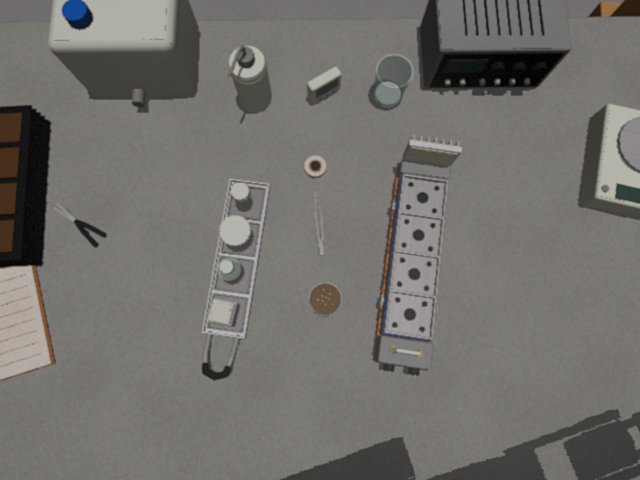

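The side picture shows the carrier at about (293,190) with its handle on the left at (175,190). From the handle the order is box, bottle, jar, tube. The tray is at (325,340), with the pump on the left and the lamp at (470,310). So box → lamp, bottle → +36, jar → −36, tube → pump. Next I'll fit the carrier and tray poses.

```bash
cat > h.py <<'E'
import cv2, numpy as np, pickle
def proj(p,P):
    K=np.array([[p["fx"],0,p["cx"]],[0,p["fy"],p["cy"]],[0,0,1.]])
    return cv2.projectPoints(np.asarray(P,float).reshape(-1,3),np.asarray(p["rvec"],float),np.asarray(p["tvec"],float),K,None)[0].reshape(-1,2)
def ray(p,uv):
    R=cv2.Rodrigues(np.asarray(p["rvec"],float))[0]; t=np.asarray(p["tvec"],float).ravel()
    d=R.T@np.array([(uv[0]-p["cx"])/p["fx"],(uv[1]-p["cy"])/p["fy"],1.]); return -R.T@t,d
def atz(p,uv,z):
    o,d=ray(p,uv); return o+d*(z-o[2])/d[2]
def tri(ps,uvs):
    A=np.zeros((3,3));b=np.zeros(3)
    for p,u in zip(ps,uvs):
        o,d=ray(p,u); d=d/np.linalg.norm(d); M=np.eye(3)-np.outer(d,d); A+=M;b+=M@o
    return np.linalg.solve(A,b)
def w(pose,P):
    x,y,a=pose;P=np.atleast_2d(np.asarray(P,float));c,s=np.cos(a),np.sin(a)
    return np.c_[x+c*P[:,0]-s*P[:,1],y+s*P[:,0]+c*P[:,1],P[:,2]]
def rect(x0,x1,y0,y1,z): return [[x0,y0,z],[x1,y0,z],[x1,y1,z],[x0,y1,z]]
E
python3 - <<'E'
from h import *
from workcell import grab_frame, finder
S=grab_frame("side");T=grab_frame("top")
pickle.dump({"side":S,"top":T},open("f0.pkl","wb"))
for n,p in (("s",S),("t",T)):
    for l in ["box_center","bottle_center","jar_center","tube_center","carrier","tray"]:
        h={"box_center":39,"bottle_center":47,"jar_center":41,"tube_center":48}.get(l,0)
        for d in finder.spot_point(p,l)[:2]:
            print(n,l,round(d["conf"],2),np.round(d["point"],1),np.round(atz(p,d["point"],h),0))
c=S["img"][150:230,160:400];cv2.imwrite("pics/sc.png",cv2.resize(c,None,fx=3.3,fy=3.3,interpolation=cv2.INTER_CUBIC))
c=T["img"][165:390,190:290];a=cv2.resize(c,None,fx=2.6,fy=2.6,interpolation=cv2.INTER_CUBIC)
c=T["img"][125:380,370:470];b=cv2.resize(c,(int(225*2.6*100/255),int(225*2.6)),interpolation=cv2.INTER_CUBIC)
cv2.imwrite("pics/tc.png",np.hstack([a,b]))
E
```

```text
s box_center 0.79 [231.8 183.7] [423. 167.  39.]
s bottle_center 0.97 [272. 177.] [494. 161.  47.]
s bottle_center 0.31 [352.9 169.7] [639. 149.  47.]
s jar_center 0.87 [314.2 176.6] [569. 153.  41.]
s tube_center 0.96 [353.7 168.9] [640. 150.  48.]
s carrier 0.66 [294.2 196.2] [530. 153.   0.]
s tray 0.96 [324.2 356.1] [ 519. -175.    0.]
t box_center 0.96 [221.6 311.9] [419. 179.  39.]
t bottle_center 0.88 [228.7 265.7] [502. 167.  47.]
t jar_center 0.63 [239.9 233.9] [562. 149.  41.]
t jar_center 0.28 [233.4 272.9] [489. 159.  41.]
t tube_center 0.61 [242.8 192.7] [640. 144.  48.]
t tube_center 0.36 [240.  237.6] [554. 147.  48.]
t carrier 0.64 [237.3 254.5] [531. 160.   0.]
t tray 0.64 [408.4 257.1] [ 522. -171.    0.]
```

```bash
cat > fit.py <<'E'
from h import *
from scipy.optimize import minimize
F=pickle.load(open("f0.pkl","rb"))
def lines(P,n=60): 
    P=np.asarray(P,float);Q=np.roll(P,-1,0);t=np.linspace(0,1,n)[:,None]
    return np.vstack([a+(b-a)*t for a,b in zip(P,Q)])
car=lines(rect(-150,150,-40,40,18))
tray=np.vstack([lines(rect(c-34,c+34,-38,38,69)) for c in (-108,-36,36,108)])
dts={}
for k,p in F.items():
    g=cv2.cvtColor(cv2.resize(p["img"],None,fx=2,fy=2,interpolation=cv2.INTER_CUBIC),cv2.COLOR_BGR2GRAY)
    e=cv2.Canny(g,40,110); dts[k]=cv2.distanceTransform(255-e,cv2.DIST_L2,5)
def cost(v,P,ks):
    c=0
    for k in ks:
        uv=proj(F[k],w(v,P))*2+0.5
        d=cv2.remap(dts[k],uv[:,0].astype(np.float32),uv[:,1].astype(np.float32),cv2.INTER_LINEAR).ravel()
        c+=np.mean(1-np.exp(-(d/3)**2))
    return c
out={}
for nm,P,v0 in (("car",car,(531,157,-.1)),("tray",tray,(520,-173,-.1))):
    for ks in (["side"],["top"],["side","top"]):
        best=min((minimize(cost,(v0[0]+dx,v0[1]+dy,v0[2]+da),(P,ks),method="Nelder-Mead",options=dict(initial_simplex=np.array([[v0[0]+dx,v0[1]+dy,v0[2]+da]]*4)+np.array([[0,0,0],[5,0,0],[0,5,0],[0,0,.03]])) ) for dx in (-8,0,8) for dy in (-8,0,8) for da in (-.05,0,.05)),key=lambda r:r.fun)
        print(nm,ks,np.round(best.x,3),round(best.fun,3))
    out[nm]=best.x
pickle.dump(out,open("pose.pkl","wb"))
for k,p in F.items():
    s=4; im=cv2.resize(p["img"],None,fx=s,fy=s,interpolation=cv2.INTER_CUBIC)
    for nm,P,col in (("car",car,(0,255,255)),("tray",tray,(0,0,255))):
        for u,v in proj(p,w(out[nm],P)): cv2.circle(im,(int(u*s+2),int(v*s+2)),1,col,-1)
    if k=="side":
        cv2.imwrite("pics/ov_s1.png",im[150*s:225*s,195*s:395*s]); cv2.imwrite("pics/ov_s2.png",cv2.resize(im[260*s:400*s,160*s:500*s],None,fx=.58,fy=.58))
    else: cv2.imwrite("pics/ov_t.png",cv2.resize(np.rot90(im[130*s:385*s,190*s:470*s]),(650,596)))
E
python3 fit.py
```

```text
car ['side'] [ 5.28579e+02  1.57034e+02 -1.44000e-01] 0.06
car ['top'] [ 5.26168e+02  1.58962e+02 -1.44000e-01] 0.025
car ['side', 'top'] [ 5.26335e+02  1.58645e+02 -1.44000e-01] 0.189
tray ['side'] [ 5.18744e+02 -1.76788e+02 -1.60000e-01] 0.138
tray ['top'] [ 5.14381e+02 -1.68065e+02 -1.60000e-01] 0.072
tray ['side', 'top'] [ 5.14631e+02 -1.68057e+02 -1.58000e-01] 0.558
```

View pics/ov_s1.png

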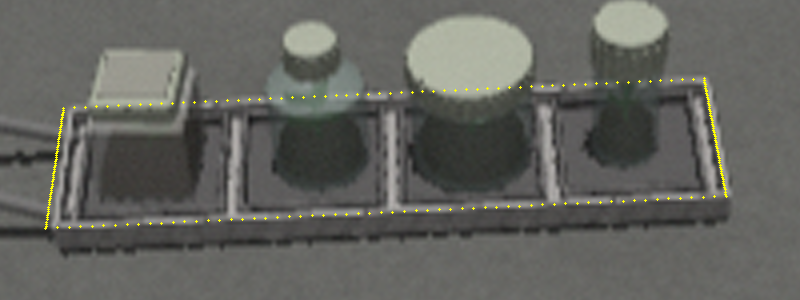

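View pics/ov_s2.png

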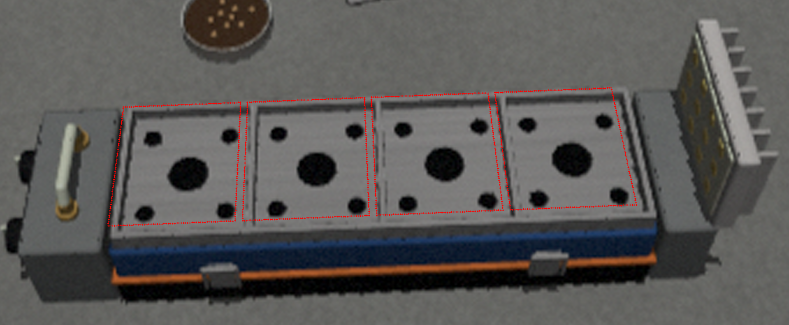

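View pics/ov_t.png

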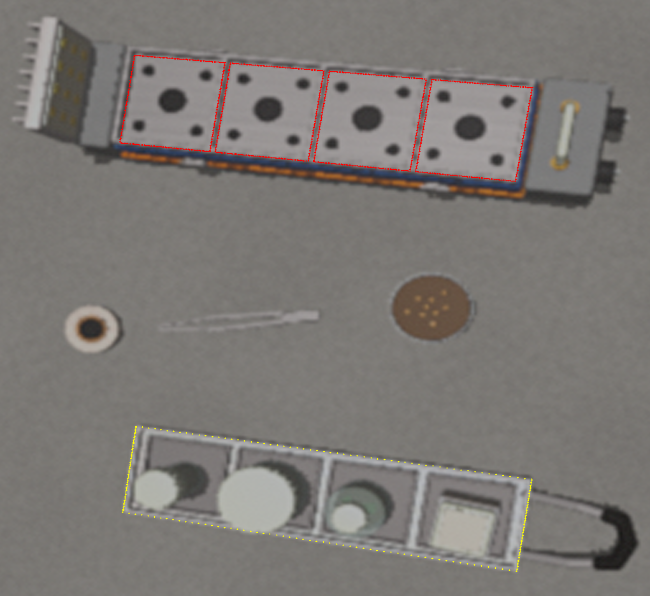

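The carrier overlay agrees within about 2 mm between views. The tray fits disagree, probably because the top and bottom bar edges get confused. The dark centre holes at plate height (z=60) are a cleaner feature.

```bash
python3 - <<'E'
from h import *
F=pickle.load(open("f0.pkl","rb"))
guess={"side":[(241,335),(297,333),(352,331),(406,329)],"top":[(410,314),(414,274),(418.5,235),(423,198)]}
res={}
for k,p in F.items():
    g=cv2.cvtColor(p["img"],cv2.COLOR_BGR2GRAY).astype(float)
    for i,(u,v) in enumerate(guess[k]):
        r=12;c=g[int(v)-r:int(v)+r+1,int(u)-r:int(u)+r+1]
        wt=np.clip(70-c,0,40); m=(wt>0).astype(np.uint8)
        n,L,st,ce=cv2.connectedComponentsWithStats(m); l=L[r,r]; wt=wt*(L==l)
        Y,X=np.mgrid[-r:r+1,-r:r+1]; uv=(int(u)+(wt*X).sum()/wt.sum(),int(v)+(wt*Y).sum()/wt.sum())
        res[k,i]=uv; print(k,i,np.round(uv,2),st[l][2:5],np.round(atz(p,uv,60),1))
A=[]
for k in F:
    q=np.array([atz(F[k],res[k,i],60)[:2] for i in range(4)])
    d=q[3]-q[0];print(k,"mean",q.mean(0),"len",np.linalg.norm(d),"yaw",np.degrees(np.arctan2(d[1],d[0])))
print([np.round(tri([F["side"],F["top"]],[res["side",i],res["top",i]]),1) for i in range(4)])
E
```

```text
side 0 [240.71 334.61] [ 18  14 196] [ 412.8 -154.7   60. ]
side 1 [296.04 332.46] [ 17  14 190] [ 484.1 -166.1   60. ]
side 2 [351.11 330.37] [ 17  14 190] [ 555.2 -177.6   60. ]
side 3 [406.09 328.34] [ 17  15 195] [ 626.4 -189.2   60. ]
top 0 [409.34 313.86] [10 11 87] [ 410.7 -154.7   60. ]
top 1 [413.86 273.46] [11 10 89] [ 482.  -166.4   60. ]
top 2 [418.08 234.67] [11 10 83] [ 552.8 -177.9   60. ]
top 3 [422.19 197.04] [10 10 78] [ 623.9 -189.4   60. ]
side mean [ 519.63286229 -171.91189581] len 216.32624602136022 yaw -9.195207914059662
top mean [ 517.37634142 -172.12999803] len 215.9963626344192 yaw -9.255107179143446
[array([ 411.8, -154.6,   59.7]), array([ 483.1, -166.3,   60.1]), array([ 554. , -177.9,   60.1]), array([ 625.1, -189.5,   60.1])]
```

```bash
cat > ves.py <<'E'
from h import *
F=pickle.load(open("f0.pkl","rb"))
C=(527.4,158.0,np.radians(-8.25)); TR=(518.5,-172.0,np.radians(-9.22))
V={"box":-108,"bottle":-36,"jar":36,"tube":108}
top={"box":(19,67),"bottle":(12,83),"jar":(28,71),"tube":(16.5,85)}
def ring(n):
    r,z=top[n]
    if n=="box": return np.array(rect(-r,r,-r,r,z),float)
    a=np.linspace(0,2*np.pi,60,endpoint=False); return np.c_[r*np.cos(a),r*np.sin(a),0*a+z]
if __name__=="__main__":
    for k,p in F.items():
        s=6 if k=="side" else 6; im=cv2.resize(p["img"],None,fx=s,fy=s,interpolation=cv2.INTER_CUBIC)
        off=(1.15,-1,0) if k=="side" else (-1.15,1,0)   # per-view calibration offset
        for n,x in V.items():
            uv=proj(p,w(C,ring(n)+[x,0,0])+off); cv2.polylines(im,[(uv*s+s/2).astype(int)],True,(0,0,255),1)
        if k=="side": cv2.imwrite("pics/v_s.png",im[145*s:215*s,205*s:335*s]);cv2.imwrite("pics/v_s2.png",im[145*s:215*s,285*s:395*s])
        else: cv2.imwrite("pics/v_t.png",np.rot90(im[170*s:300*s,195*s:275*s]))
        if k=="top":cv2.imwrite("pics/v_t2.png",np.rot90(im[240*s:345*s,195*s:275*s]))
E
python3 ves.py
```

```text
(no output)
```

View pics/v_s.png

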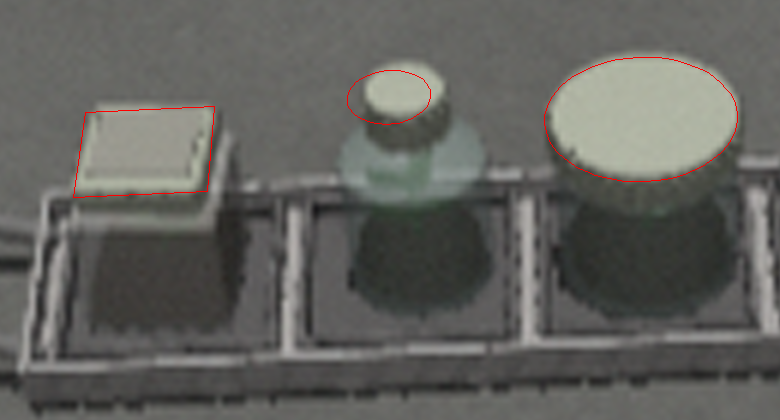

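View pics/v_s2.png

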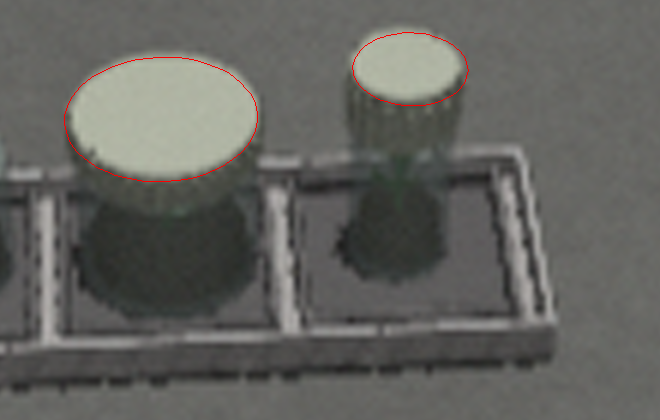

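View pics/v_t.png

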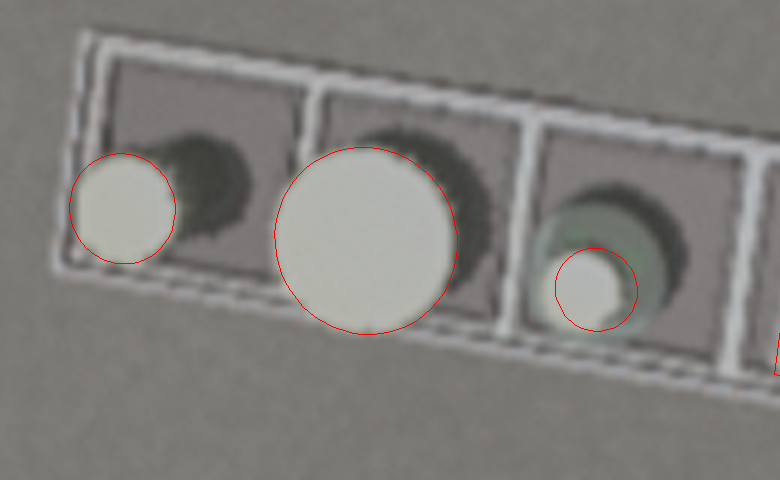

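View pics/v_t2.png

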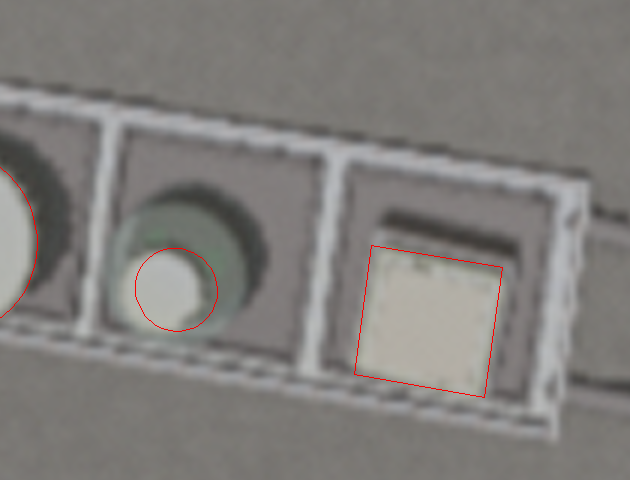

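```bash
python3 - <<'E'
from workcell import sensors
from scipy.spatial.transform import Rotation as R
import numpy as np
s=sensors.state(); M=R.from_euler("xyz",s["ee_rot"],degrees=True).as_matrix(); print(s["time_s"],M.round(3)); print("yaw of tool y",np.degrees(np.arctan2(M[1,1],M[0,1])))
E
```

```text
1.5 [[ 0.     0.322 -0.947]
 [-0.    -0.947 -0.322]
 [-1.     0.     0.   ]]
yaw of tool y -71.2228306088354
```

The vessels stand within about 3 mm of their dish centres, with the bottle about 3 mm further along +x. I'll grip across the row, so the fingers straddle the carrier. First move: to a point above the box.

Call:
{"method": "play_rows", "body": {"motion": [[0.005,0.015,-0.001,-0.01,1],[0.015,0.045,-0.003,-0.03,1],[0.025,0.075,-0.005,-0.05,1],[0.035,0.105,-0.007,-0.07,1],[0.045,0.135,-0.009,-0.09,1],[0.055,0.165,-0.011,-0.11,1],[0.065,0.195,-0.013,-0.13,1],[0.075,0.225,-0.015,-0.15,1]], "squeeze": 12}}

```text
time_s: 2.17
ee_pos: [260.3, -318.0, 199.0]
ee_rot: [123.2, 90.0, -46.7]
force: [0.6, 0.5, 0.7]
gripper_width: 91.3
```

Call:
{"method": "play_rows", "body": {"motion": [[0.01,0.03,-0.002,-0.02,1],[0.02,0.06,-0.004,-0.04,1],[0.03,0.09,-0.006,-0.06,1],[0.04,0.12,-0.008,-0.08,1],[0.05,0.15,-0.01,-0.1,1],[0.06,0.18,-0.012,-0.12,1],[0.07,0.21,-0.014,-0.14,1],[0.08,0.24,-0.016,-0.16,1]]}}

```text
time_s: 2.83
ee_pos: [340.4, -77.9, 183.2]
ee_rot: [159.5, 89.9, -19.6]
force: [0.7, -0.5, -0.1]
gripper_width: 91.0
```

Call:
{"method": "play_rows", "body": {"motion": [[0.01,0.035,-0.002,-0.02,1],[0.022,0.07,-0.004,-0.045,1],[0.034,0.105,-0.006,-0.07,1],[0.046,0.14,-0.008,-0.095,1],[0.058,0.175,-0.01,-0.12,1],[0.07,0.21,-0.012,-0.14,1],[0.0775,0.24,-0.013,-0.155,1],[0.0804,0.2529,-0.013,-0.161,1]]}}

```text
time_s: 3.5
ee_pos: [421.7, 177.1, 169.9]
ee_rot: [-118.3, 89.9, 53.6]
force: [0.6, 0.9, -0.3]
gripper_width: 91.2
```

Call:
{"method": "play_rows", "body": {"motion": [[0,0,-0.005,0,1],[0,0,-0.015,0,1],[0,0,-0.028,0,1],[0,0,-0.041,0,1],[0,0,-0.054,0,1],[0,0,-0.066,0,1],[0,0,-0.07,0,1],[0,0,-0.07,0,1]]}}

```text
time_s: 4.17
ee_pos: [419.5, 172.4, 99.0]
ee_rot: [35.3, 89.8, -152.9]
force: [-0.5, -0.1, 0.3]
gripper_width: 91.0
```

```bash
cat > look.py <<'E'
import sys
from h import *
from workcell import grab_frame, sensors
from scipy.spatial.transform import Rotation as R
n=sys.argv[1]; x,y,r=map(float,sys.argv[2:5])
out=[]
for k in ("side","top"):
    p=grab_frame(k); u,v=proj(p,[[x,y,60]])[0]; r=float(sys.argv[4])
    a=int(max(0,v-r));b=int(max(0,u-r)); c=p["img"][a:a+int(2*r),b:b+int(2*r)]
    if k=="top": c=np.rot90(c)
    out.append(cv2.resize(c,(395,395),interpolation=cv2.INTER_CUBIC))
cv2.imwrite(f"pics/{n}.png",np.hstack(out))
s=sensors.state(); M=R.from_euler("xyz",s["ee_rot"],degrees=True).as_matrix()
print(round(s["time_s"],2),s["ee_pos"].round(1),"yaw",round(np.degrees(np.arctan2(M[1,1],M[0,1])),1),"tilt",round(np.degrees(np.arccos(-M[2,0])),2),s["force"].round(1),round(s["gripper_width"],1))
E
python3 look.py a1 420 173 60
```

```text
4.27 [420.7 173.1 100.3] yaw -98.2 tilt 0.03 [-0.8  0.2  0.1] 91.1
```

View pics/a1.png

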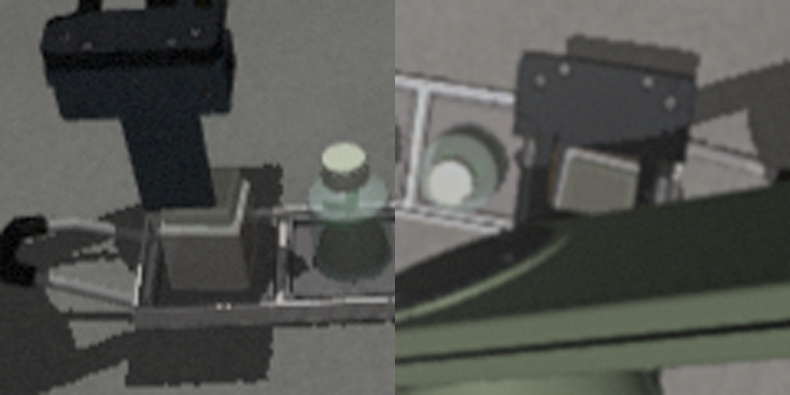

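```bash
python3 - <<'E'
from h import *
F=pickle.load(open("f0.pkl","rb"));p=F["side"]
q=w((420.5,173.5,np.radians(-8.2)),[[-16,-59,100],[16,-59,100],[0,-59,100],[0,0,67]])
u0,v0=proj(p,[[420,173,60]])[0]; a=int(v0-60);b=int(u0-60)
print((proj(p,q)-[b,a])*395/120)
E
```

```text
[[145.85517913 217.33348237]
 [211.41106502 214.28138211]
 [178.64667051 215.80680146]
 [197.57139605 189.13044195]]
```

The finger tips project where they should, and the box lid at (205,190) sits between them. Descending to TCP z=27 and closing.

Call:
{"method": "play_rows", "body": {"motion": [[0.001,0,-0.01,0,1],[0.002,0,-0.022,0,1],[0.002,0,-0.034,0,1],[0.002,0,-0.046,0,1],[0.002,0,-0.058,0,1],[0.002,0,-0.068,0,1],[0.002,0,-0.073,0,1],[0.002,0,-0.073,0,1]]}}

```text
time_s: 4.93
ee_pos: [422.4, 173.3, 26.8]
ee_rot: [38.7, 90.0, -149.5]
force: [-0.5, 0.7, -1.2]
gripper_width: 90.8
```

Call:
{"method": "play_rows", "body": {"motion": [[0,0,0,0,0.8],[0,0,0,0,0.7],[0,0,0,0,0.6],[0,0,0,0,0.5],[0,0,0,0,0.4],[0,0,0,0,0.3],[0,0,0,0,0.3],[0,0,0,0,0.3]], "squeeze": 15}}

```text
time_s: 5.6
ee_pos: [422.6, 173.6, 27.1]
ee_rot: [-142.5, 90.0, 29.3]
force: [-0.8, 1.1, 1.3]
gripper_width: 45.3
```

```bash
python3 look.py a2 420 173 60
```

```text
5.7 [422.6 173.6  27.1] yaw -98.2 tilt 0.01 [-0.9  0.6  2.4] 45.5
```

View pics/a2.png

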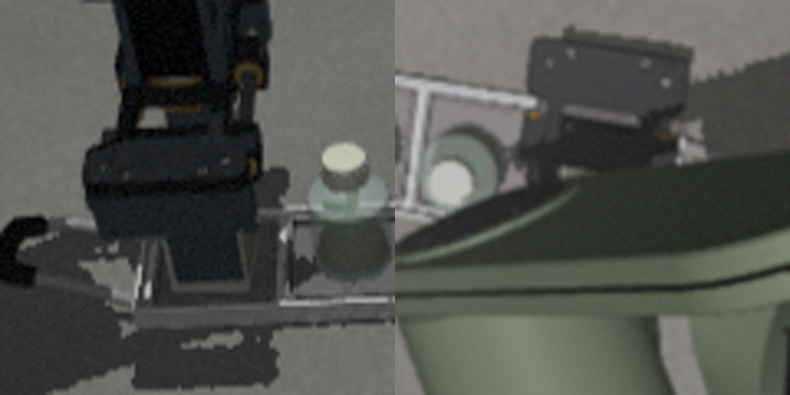

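Call:
{"method": "play_rows", "body": {"motion": [[0,0,0.004,0,0.3],[0,0,0.012,0,0.3],[0,0,0.025,0,0.3],[0,0,0.045,0,0.3],[0,0,0.07,0,0.3],[0,0,0.095,0,0.3],[0,0,0.12,0,0.3],[0,0,0.143,0,0.3]], "squeeze": 20}}

```text
time_s: 6.37
ee_pos: [422.4, 173.4, 172.1]
ee_rot: [-159.3, 89.9, 12.5]
force: [0.5, 0.3, -1.9]
gripper_width: 45.2
```

Call:
{"method": "play_rows", "body": {"motion": [[0.005,-0.009,0,-0.001,0.3],[0.013,-0.024,0,-0.002,0.3],[0.025,-0.045,0,-0.003,0.3],[0.038,-0.068,0,-0.004,0.3],[0.051,-0.091,0,-0.005,0.3],[0.065,-0.116,0,-0.006,0.3],[0.079,-0.141,0,-0.007,0.3],[0.093,-0.166,0,-0.008,0.3]]}}

```text
time_s: 7.03
ee_pos: [515.4, 5.7, 169.3]
ee_rot: [20.8, 89.9, -167.9]
force: [-0.5, -0.1, -0.9]
gripper_width: 45.5
```

Call:
{"method": "play_rows", "body": {"motion": [[0.014,-0.025,0,-0.001,0.3],[0.028,-0.05,0,-0.002,0.3],[0.043,-0.077,0,-0.003,0.3],[0.058,-0.104,0,-0.004,0.3],[0.075,-0.134,0,-0.006,0.3],[0.092,-0.165,0,-0.008,0.3],[0.104,-0.186,0,-0.009,0.3],[0.1096,-0.1968,0,-0.009,0.3]]}}

```text
time_s: 7.7
ee_pos: [625.7, -192.7, 168.6]
ee_rot: [53.0, 89.9, -136.3]
force: [0.6, 0.3, -2.0]
gripper_width: 45.2
```

```bash
python3 look.py a3 625 -189 75
```

```text
7.8 [ 624.9 -191.   168.7] yaw -99.3 tilt 0.1 [-0.1  1.3 -1.9] 45.3
```

View pics/a3.png

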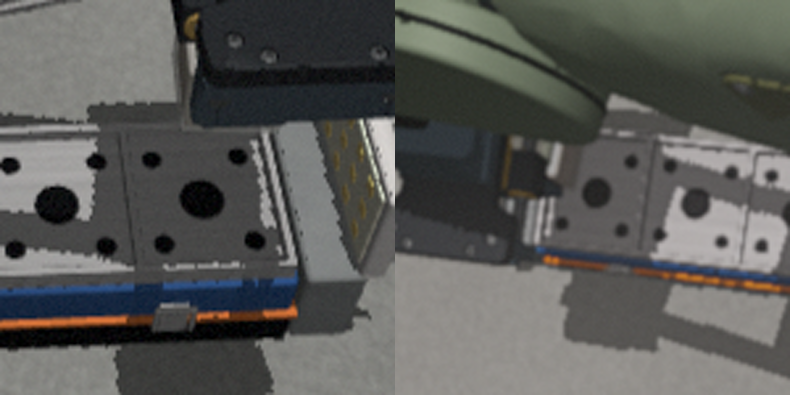

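Call:
{"method": "play_rows", "body": {"motion": [[0,0,-0.006,0,0.3],[0,0,-0.018,0,0.3],[0,0,-0.033,0,0.3],[0,0,-0.048,0,0.3],[0,0,-0.062,0,0.3],[0,0,-0.074,0,0.3],[0,0,-0.082,0,0.3],[0,0,-0.085,0,0.3]]}}

```text
time_s: 8.47
ee_pos: [623.9, -188.0, 83.5]
ee_rot: [-10.1, 89.8, 160.8]
force: [0.3, -0.0, -0.6]
gripper_width: 45.3
```

Call:
{"method": "play_rows", "body": {"motion": [[0,0,-0.001,0,0.3],[0,0,-0.002,0,0.3],[0,0,-0.003,0,0.3],[0,0,-0.004,0,0.3],[0,0,-0.005,0,0.3],[0,0,-0.006,0,0.3],[0,0,-0.007,0,0.3],[0,0,-0.008,0,0.3]]}}

```text
time_s: 9.13
ee_pos: [625.1, -189.4, 77.0]
ee_rot: [141.5, 90.0, -47.7]
force: [-0.0, 0.3, -0.6]
gripper_width: 45.2
```

```bash
python3 look.py a4 625 -189 75
```

```text
9.23 [ 625.  -189.3   76.8] yaw -99.2 tilt 0.02 [ 0.  -0.2 -0.7] 45.4
```

View pics/a4.png

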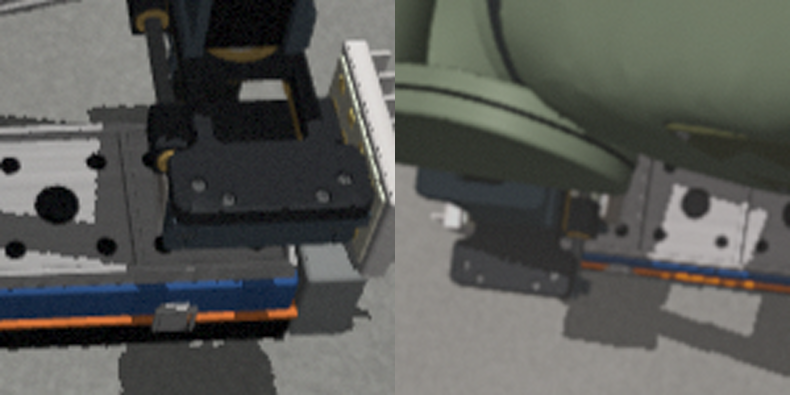

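Call:
{"method": "play_rows", "body": {"motion": [[0,0,-0.0003,0,0.3],[0,0,-0.0006,0,0.3],[0,0,-0.0009,0,0.3],[0,0,-0.0012,0,0.3],[0,0,-0.0015,0,0.3],[0,0,-0.0015,0,0.3],[0,0,-0.0015,0,0.3],[0,0,-0.0015,0,0.3]]}}

```text
time_s: 9.9
ee_pos: [625.2, -189.3, 76.1]
ee_rot: [159.9, 90.0, -29.2]
force: [-2.2, 1.2, 5.9]
gripper_width: 45.3
```

Contact at about 6 N. Releasing and rising.

Call:
{"method": "play_rows", "body": {"motion": [[0,0,0.0005,0,0.5],[0,0,0.0005,0,0.55],[0,0,0.0005,0,0.65],[0,0,0.0005,0,0.8],[0,0,0.0005,0,1],[0,0,0.0005,0,1],[0,0,0.0005,0,1],[0,0,0.0005,0,1]]}}

```text
time_s: 10.57
ee_pos: [625.1, -189.3, 75.9]
ee_rot: [21.4, 90.0, -167.8]
force: [0.8, -0.2, -0.8]
gripper_width: 87.2
```

Call:
{"method": "play_rows", "body": {"motion": [[0,0,0.005,0,1],[0,0,0.015,0,1],[0,0,0.03,0,1],[0,0,0.05,0,1],[0,0,0.07,0,1],[0,0,0.085,0,1],[0,0,0.092,0,1],[0,0,0.094,0,1]]}}

```text
time_s: 11.23
ee_pos: [626.1, -189.6, 172.5]
ee_rot: [170.7, 89.8, -18.5]
force: [0.5, -0.1, 0.7]
gripper_width: 91.4
```

```bash
python3 look.py a5 625 -189 75
```

```text
11.33 [ 625.  -189.3  170.2] yaw -99.2 tilt 0.02 [ 0.1 -1.   0.2] 91.1
```

View pics/a5.png

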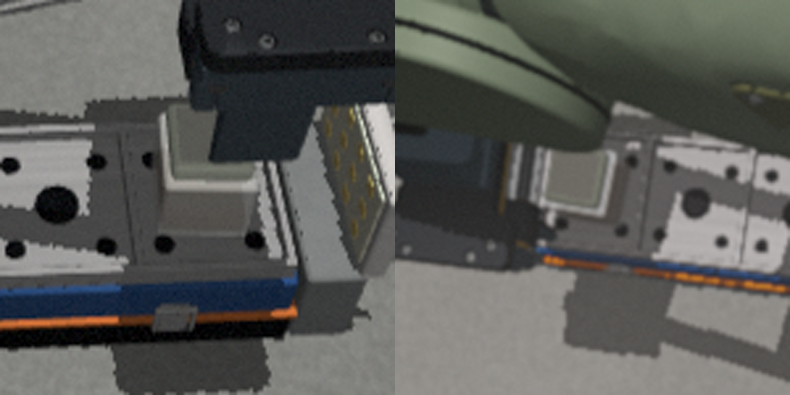

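The box stands upright in the lamp compartment. Next, the bottle at (494.7, 162.7).

Call:
{"method": "play_rows", "body": {"motion": [[-0.004,0.01,0,0.001,1],[-0.01,0.028,0,0.002,1],[-0.019,0.052,0,0.004,1],[-0.029,0.078,0,0.006,1],[-0.039,0.104,0,0.008,1],[-0.049,0.131,0,0.01,1],[-0.059,0.158,0,0.012,1],[-0.069,0.185,0,0.014,1]]}}

```text
time_s: 12.0
ee_pos: [554.2, -2.5, 168.7]
ee_rot: [1.9, 89.8, 173.5]
force: [-0.3, 0.8, 0.0]
gripper_width: 91.1
```

Call:
{"method": "play_rows", "body": {"motion": [[-0.01,0.027,0,0.001,1],[-0.02,0.054,0,0.002,1],[-0.031,0.083,0,0.003,1],[-0.041,0.112,0,0.003,1],[-0.05,0.137,0,0.003,1],[-0.057,0.155,0,0.003,1],[-0.061,0.166,0,0.003,1],[-0.0614,0.167,0,0.003,1]]}}

```text
time_s: 12.67
ee_pos: [493.1, 164.4, 169.1]
ee_rot: [12.0, 89.9, -176.0]
force: [0.2, 0.1, -0.1]
gripper_width: 91.6
```

Call:
{"method": "play_rows", "body": {"motion": [[0,0,-0.005,0,1],[0,0,-0.015,0,1],[0,0,-0.028,0,1],[0,0,-0.041,0,1],[0,0,-0.054,0,1],[0,0,-0.066,0,1],[0,0,-0.07,0,1],[0,0,-0.07,0,1]]}}

```text
time_s: 13.33
ee_pos: [493.9, 161.4, 98.2]
ee_rot: [29.8, 89.8, -158.5]
force: [-0.1, 0.1, 0.3]
gripper_width: 91.4
```

```bash
python3 look.py b1 495 163 60; python3 - <<'E'
from h import *
F=pickle.load(open("f0.pkl","rb"));p=F["side"]
q=w((494.7,162.7,np.radians(-8.2)),[[-16,-59,100],[16,-59,100],[0,-59,100],[0,0,83]])
u0,v0=proj(p,[[495,163,60]])[0]; a=int(v0-60);b=int(u0-60)
print((proj(p,q)-[b,a])*395/120)
E
```

```text
13.43 [495.1 162.1  99.9] yaw -98.3 tilt 0.01 [0.9 0.5 0.5] 91.5
[[157.74587226 216.91640189]
 [223.05444515 213.87569792]
 [190.41363115 215.39542264]
 [195.24502706 165.70165205]]
```

View pics/b1.png

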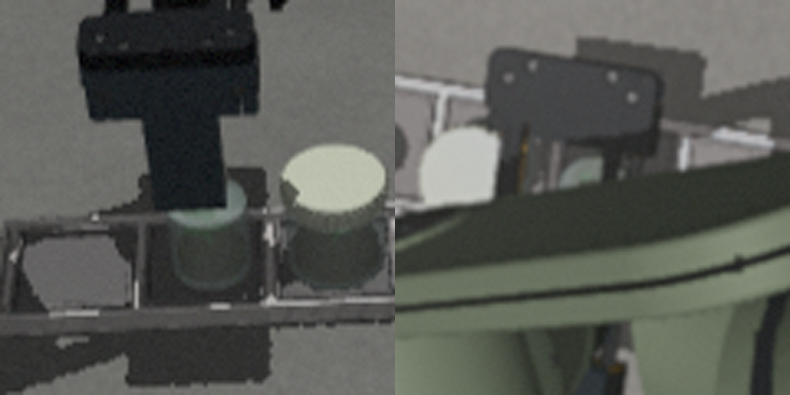

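```bash
python3 - <<'E'
from h import *
F=pickle.load(open("f0.pkl","rb"));p=F["side"]
q=w((495.9,161.7,np.radians(-8.2)),[[0,0,11],[0,0,57],[-22,0,57],[22,0,57],[0,-22,11]])
u0,v0=proj(p,[[495,163,60]])[0]; a=int(v0-60);b=int(u0-60)
print((proj(p,q)-[b,a])*395/120)
E
```

```text
[[209.00849315 267.90974998]
 [201.9857622  204.58966871]
 [160.73725934 206.50480754]
 [243.19130908 202.67652429]
 [208.63976574 295.36431115]]
```

Call:
{"method": "play_rows", "body": {"motion": [[0.001,0,-0.01,0,1],[0.001,0,-0.022,0,1],[0.001,0,-0.034,0,1],[0.001,0,-0.046,0,1],[0.001,0,-0.058,0,1],[0.001,0,-0.068,0,1],[0.001,0,-0.073,0,1],[0.001,0,-0.073,0,1]]}}

```text
time_s: 14.1
ee_pos: [495.1, 162.5, 25.9]
ee_rot: [28.4, 89.9, -159.8]
force: [-0.5, -0.5, -0.2]
gripper_width: 90.9
```

Call:
{"method": "play_rows", "body": {"motion": [[0,0,0,0,0.8],[0,0,0,0,0.7],[0,0,0,0,0.6],[0,0,0,0,0.5],[0,0,0,0,0.4],[0,0,0,0,0.3],[0,0,0,0,0.3],[0,0,0,0,0.3]], "squeeze": 20}}

```text
time_s: 14.77
ee_pos: [495.9, 162.9, 27.1]
ee_rot: [-140.0, 90.0, 31.8]
force: [0.5, 0.9, 1.0]
gripper_width: 43.5
```

Call:
{"method": "play_rows", "body": {"motion": [[0,0,0.004,0,0.3],[0,0,0.012,0,0.3],[0,0,0.025,0,0.3],[0,0,0.045,0,0.3],[0,0,0.07,0,0.3],[0,0,0.095,0,0.3],[0,0,0.12,0,0.3],[0,0,0.143,0,0.3]]}}

```text
time_s: 15.43
ee_pos: [495.6, 162.6, 172.1]
ee_rot: [-168.6, 90.0, 3.2]
force: [-0.1, -0.3, -1.2]
gripper_width: 43.3
```

```bash
python3 look.py b2 495 163 90
```

```text
15.53 [498.2 163.4 174.4] yaw -98.2 tilt 0.52 [ 0.3 -0.4 -1.9] 43.4
```

View pics/b2.png

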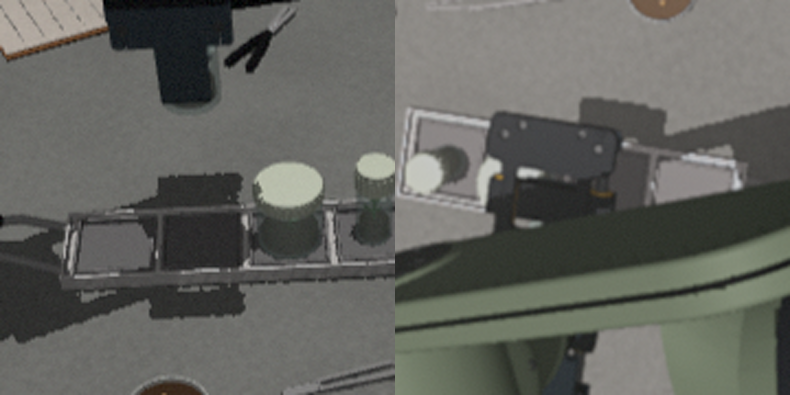

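The bottle is held upright with its foot just visible below the finger, offset about 2 mm in +x. I'll compensate for that at the tray.

Call:
{"method": "play_rows", "body": {"motion": [[0.001,-0.009,0,-0.001,0.3],[0.004,-0.024,0,-0.002,0.3],[0.007,-0.044,0,-0.003,0.3],[0.011,-0.066,0,-0.004,0.3],[0.015,-0.088,0,-0.005,0.3],[0.019,-0.112,0,-0.006,0.3],[0.023,-0.136,0,-0.007,0.3],[0.027,-0.16,0,-0.008,0.3]]}}

```text
time_s: 16.2
ee_pos: [521.2, 0.9, 167.9]
ee_rot: [13.7, 89.7, -175.0]
force: [-0.1, 1.3, -2.0]
gripper_width: 43.4
```

Call:
{"method": "play_rows", "body": {"motion": [[0.004,-0.024,0,-0.001,0.3],[0.008,-0.048,0,-0.002,0.3],[0.012,-0.074,0,-0.003,0.3],[0.017,-0.1,0,-0.004,0.3],[0.021,-0.127,0,-0.006,0.3],[0.026,-0.154,0,-0.008,0.3],[0.029,-0.172,0,-0.009,0.3],[0.0293,-0.1803,0,-0.009,0.3]]}}

```text
time_s: 16.87
ee_pos: [550.9, -180.3, 167.7]
ee_rot: [7.4, 89.8, 178.1]
force: [-0.3, 0.3, -1.4]
gripper_width: 43.5
```

Call:
{"method": "play_rows", "body": {"motion": [[0,0,-0.006,0,0.3],[0,0,-0.018,0,0.3],[0,0,-0.033,0,0.3],[0,0,-0.048,0,0.3],[0,0,-0.062,0,0.3],[0,0,-0.074,0,0.3],[0,0,-0.082,0,0.3],[0,0,-0.085,0,0.3]]}}

```text
time_s: 17.53
ee_pos: [550.3, -176.1, 82.8]
ee_rot: [-12.2, 89.7, 158.6]
force: [-1.5, 0.7, -1.6]
gripper_width: 43.1
```

Call:
{"method": "play_rows", "body": {"motion": [[0,0,-0.001,0,0.3],[0,0,-0.002,0,0.3],[0,0,-0.003,0,0.3],[0,0,-0.004,0,0.3],[0,0,-0.005,0,0.3],[0,0,-0.006,0,0.3],[0,0,-0.007,0,0.3],[0,0,-0.008,0,0.3]]}}

```text
time_s: 18.2
ee_pos: [552.1, -177.7, 77.0]
ee_rot: [154.4, 90.0, -34.8]
force: [-0.8, -0.3, -1.7]
gripper_width: 43.5
```

```bash
python3 look.py b3 554 -178 75
```

```text
18.3 [ 551.9 -177.6   76.8] yaw -99.2 tilt 0.02 [-0.   0.3 -1.6] 43.2
```

View pics/b3.png

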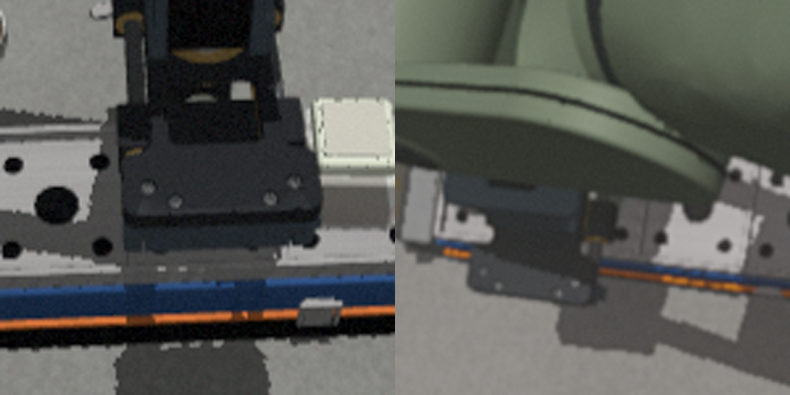

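Call:
{"method": "play_rows", "body": {"motion": [[0,0,-0.0003,0,0.3],[0,0,-0.0006,0,0.3],[0,0,-0.0009,0,0.3],[0,0,-0.0012,0,0.3],[0,0,-0.0015,0,0.3],[0,0,-0.0015,0,0.3],[0,0,-0.0015,0,0.3],[0,0,-0.0015,0,0.3]]}}

```text
time_s: 18.97
ee_pos: [552.1, -177.6, 76.1]
ee_rot: [160.0, 90.0, -29.2]
force: [-1.9, 0.9, 5.5]
gripper_width: 43.5
```

Call:
{"method": "play_rows", "body": {"motion": [[0,0,0.0005,0,0.5],[0,0,0.0005,0,0.55],[0,0,0.0005,0,0.65],[0,0,0.0005,0,0.8],[0,0,0.0005,0,1],[0,0,0.0005,0,1],[0,0,0.0005,0,1],[0,0,0.0005,0,1]]}}

```text
time_s: 19.63
ee_pos: [552.0, -177.6, 75.9]
ee_rot: [48.2, 90.0, -141.0]
force: [0.6, -0.4, 0.4]
gripper_width: 87.4
```

Call:
{"method": "play_rows", "body": {"motion": [[0,0,0.005,0,1],[0,0,0.015,0,1],[0,0,0.03,0,1],[0,0,0.05,0,1],[0,0,0.07,0,1],[0,0,0.085,0,1],[0,0,0.092,0,1],[0,0,0.094,0,1]]}}

```text
time_s: 20.3
ee_pos: [553.0, -177.9, 172.3]
ee_rot: [169.3, 89.8, -19.9]
force: [-0.6, 0.7, 0.1]
gripper_width: 91.3
```

```bash
python3 look.py b4 554 -178 75
```

```text
20.4 [ 551.9 -177.5  170.2] yaw -99.2 tilt 0.02 [-0.3 -0.  -0.7] 91.4
```

View pics/b4.png

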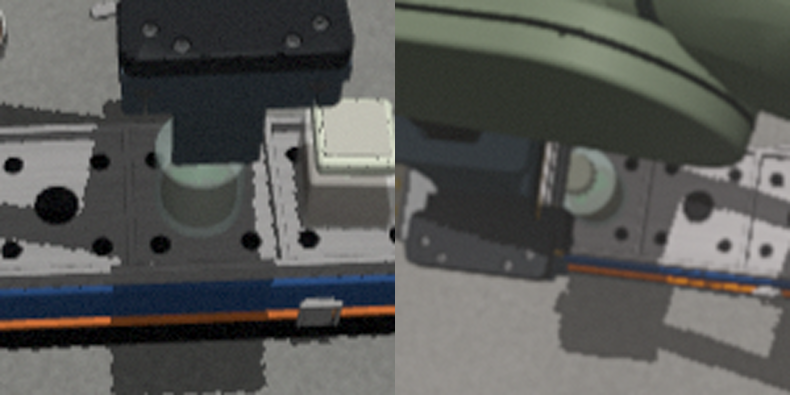

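The bottle stands in its compartment. Next, the jar at (563, 153).

Call:
{"method": "play_rows", "body": {"motion": [[0,0.01,0,0.001,1],[0.001,0.027,0,0.002,1],[0.002,0.05,0,0.004,1],[0.002,0.075,0,0.006,1],[0.003,0.1,0,0.008,1],[0.004,0.125,0,0.01,1],[0.005,0.15,0,0.012,1],[0.006,0.175,0,0.014,1]]}}

```text
time_s: 21.07
ee_pos: [556.9, -0.7, 168.7]
ee_rot: [2.5, 89.8, 174.1]
force: [0.5, 0.4, -0.1]
gripper_width: 90.9
```

Call:
{"method": "play_rows", "body": {"motion": [[0.001,0.025,0,0.001,1],[0.002,0.05,0,0.002,1],[0.003,0.077,0,0.003,1],[0.004,0.104,0,0.003,1],[0.005,0.127,0,0.003,1],[0.005,0.145,0,0.003,1],[0.005,0.154,0,0.003,1],[0.005,0.1554,0,0.003,1]]}}

```text
time_s: 21.73
ee_pos: [562.2, 154.6, 168.9]
ee_rot: [13.9, 89.9, -174.1]
force: [0.1, -0.6, 0.1]
gripper_width: 91.2
```

Call:
{"method": "play_rows", "body": {"motion": [[0,0,-0.005,0,1],[0,0,-0.015,0,1],[0,0,-0.028,0,1],[0,0,-0.041,0,1],[0,0,-0.054,0,1],[0,0,-0.066,0,1],[0,0,-0.07,0,1],[0,0,-0.07,0,1]]}}

```text
time_s: 22.4
ee_pos: [561.8, 151.4, 98.1]
ee_rot: [26.2, 89.8, -162.1]
force: [0.2, -0.2, 0.2]
gripper_width: 91.1
```

```bash
python3 look.py c1 563 153 60; python3 - <<'E'
from h import *
F=pickle.load(open("f0.pkl","rb"));p=F["side"]
u0,v0=proj(p,[[563,153,60]])[0]; a=int(v0-60);b=int(u0-60)
print((proj(p,w((564.1,151.8,np.radians(-8.2)),[[-28,0,71],[28,0,71],[-27,0,11],[27,0,11]]))-[b,a])*395/120)
E
```

```text
22.5 [563.2 152.2 100. ] yaw -98.3 tilt 0.01 [-0.2 -0.4 -0.2] 91.5
[[148.87899355 187.42602366]
 [254.72988812 182.53855661]
 [156.17852924 271.01242185]
 [253.29451851 266.4251731 ]]
```

View pics/c1.png

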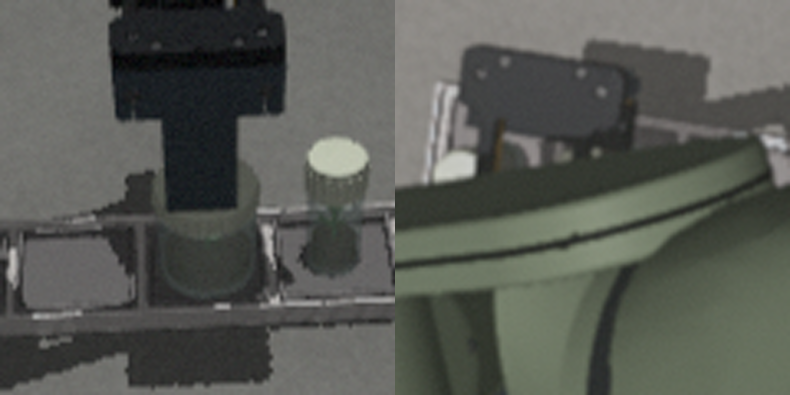

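The jar spans 152–259 px against the expected 149–255, so I'll shift about 2 mm in +x, then grip and lift.

Call:
{"method": "play_rows", "body": {"motion": [[0.001,0,-0.01,0,1],[0.002,0,-0.022,0,1],[0.002,0,-0.034,0,1],[0.002,0,-0.046,0,1],[0.002,0,-0.058,0,1],[0.002,0,-0.068,0,1],[0.002,0,-0.073,0,1],[0.002,0,-0.073,0,1]]}}

```text
time_s: 23.17
ee_pos: [564.4, 152.6, 25.8]
ee_rot: [24.5, 89.9, -163.7]
force: [-0.6, -0.9, -0.3]
gripper_width: 91.4
```

Call:
{"method": "play_rows", "body": {"motion": [[0,0,0,0,0.85],[0,0,0,0,0.75],[0,0,0,0,0.65],[0,0,0,0,0.55],[0,0,0,0,0.45],[0,0,0,0,0.4],[0,0,0,0,0.4],[0,0,0,0,0.4]], "squeeze": 25}}

```text
time_s: 23.83
ee_pos: [565.2, 152.9, 27.4]
ee_rot: [-161.7, 90.0, 10.1]
force: [-1.1, -0.3, 2.0]
gripper_width: 55.0
```

Call:
{"method": "play_rows", "body": {"motion": [[0,0,0.004,0,0.4],[0,0,0.012,0,0.4],[0,0,0.025,0,0.4],[0,0,0.045,0,0.4],[0,0,0.07,0,0.4],[0,0,0.095,0,0.4],[0,0,0.12,0,0.4],[0,0,0.143,0,0.4]]}}

```text
time_s: 24.5
ee_pos: [564.9, 152.7, 172.0]
ee_rot: [-168.1, 90.0, 3.7]
force: [0.7, 0.3, -2.0]
gripper_width: 55.1
```

```bash
python3 look.py c2 563 153 90
```

```text
24.6 [567.5 153.4 174.7] yaw -98.2 tilt 0.53 [ 0.8  0.1 -1.6] 55.1
```

View pics/c2.png

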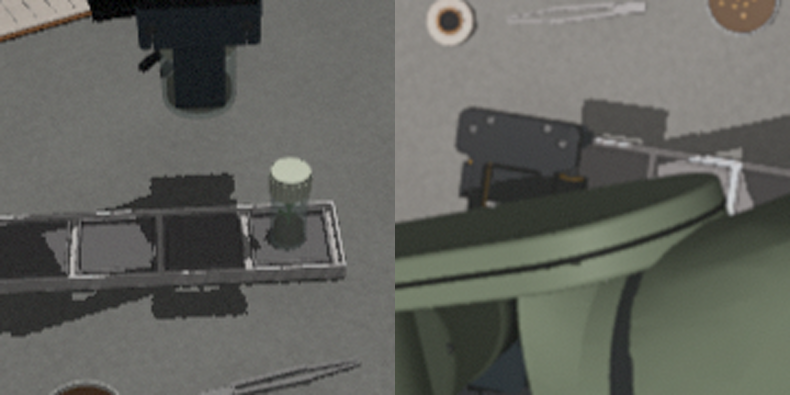

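The jar is held centred and upright. Moving it to the −36 compartment.

Call:
{"method": "play_rows", "body": {"motion": [[-0.002,-0.008,0,-0.001,0.4],[-0.006,-0.022,0,-0.002,0.4],[-0.01,-0.04,0,-0.003,0.4],[-0.016,-0.062,0,-0.004,0.4],[-0.022,-0.084,0,-0.005,0.4],[-0.027,-0.106,0,-0.006,0.4],[-0.033,-0.128,0,-0.007,0.4],[-0.039,-0.15,0,-0.008,0.4]]}}

```text
time_s: 25.27
ee_pos: [523.6, 0.7, 168.0]
ee_rot: [15.6, 89.7, -173.1]
force: [0.6, -0.3, -1.1]
gripper_width: 55.0
```

Call:
{"method": "play_rows", "body": {"motion": [[-0.006,-0.022,0,-0.001,0.4],[-0.011,-0.044,0,-0.002,0.4],[-0.017,-0.067,0,-0.003,0.4],[-0.024,-0.092,0,-0.004,0.4],[-0.031,-0.12,0,-0.006,0.4],[-0.037,-0.145,0,-0.008,0.4],[-0.041,-0.161,0,-0.009,0.4],[-0.043,-0.169,0,-0.009,0.4]]}}

```text
time_s: 25.93
ee_pos: [480.3, -168.5, 168.2]
ee_rot: [3.4, 89.7, 174.0]
force: [0.3, 0.2, -2.0]
gripper_width: 55.5
```

Call:
{"method": "play_rows", "body": {"motion": [[0,0,-0.006,0,0.4],[0,0,-0.018,0,0.4],[0,0,-0.033,0,0.4],[0,0,-0.048,0,0.4],[0,0,-0.062,0,0.4],[0,0,-0.074,0,0.4],[0,0,-0.082,0,0.4],[0,0,-0.085,0,0.4]]}}

```text
time_s: 26.6
ee_pos: [481.7, -165.0, 83.0]
ee_rot: [-13.0, 89.8, 157.8]
force: [-0.6, 0.3, -0.6]
gripper_width: 55.3
```

Call:
{"method": "play_rows", "body": {"motion": [[0,0,-0.001,0,0.4],[0,0,-0.002,0,0.4],[0,0,-0.003,0,0.4],[0,0,-0.004,0,0.4],[0,0,-0.005,0,0.4],[0,0,-0.006,0,0.4],[0,0,-0.007,0,0.4],[0,0,-0.008,0,0.4]]}}

```text
time_s: 27.27
ee_pos: [483.1, -166.3, 77.0]
ee_rot: [153.1, 90.0, -36.1]
force: [-0.2, -0.3, -2.4]
gripper_width: 55.3
```

Call:
{"method": "play_rows", "body": {"motion": [[0,0,-0.0003,0,0.4],[0,0,-0.0006,0,0.4],[0,0,-0.0009,0,0.4],[0,0,-0.0012,0,0.4],[0,0,-0.0012,0,0.4],[0,0,-0.0012,0,0.4],[0,0,-0.0012,0,0.4],[0,0,-0.0012,0,0.4]]}}

```text
time_s: 27.93
ee_pos: [483.0, -166.2, 76.3]
ee_rot: [145.5, 90.0, -43.7]
force: [-2.4, 0.9, 4.8]
gripper_width: 55.4
```

```bash
python3 look.py c3 483 -166 75
```

```text
28.03 [ 483.  -166.2   76.3] yaw -99.2 tilt 0.02 [-3.4  0.3  5. ] 55.2
```

View pics/c3.png

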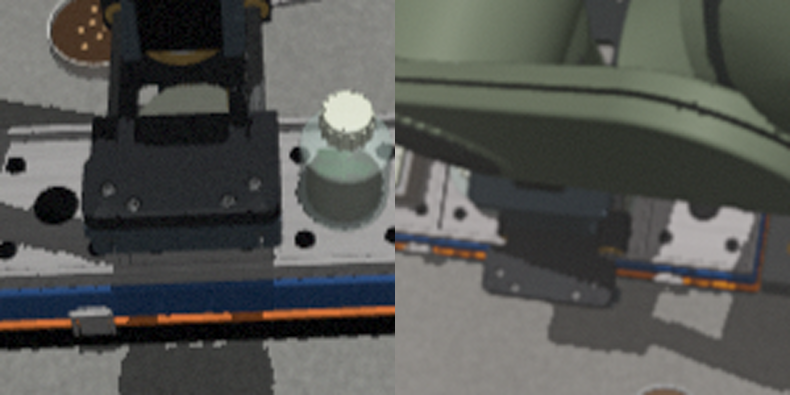

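Landed at about 5 N. Releasing.

Call:
{"method": "play_rows", "body": {"motion": [[0,0,0.0005,0,0.65],[0,0,0.0005,0,0.7],[0,0,0.0005,0,0.8],[0,0,0.0005,0,0.9],[0,0,0.0005,0,1],[0,0,0.0005,0,1],[0,0,0.0005,0,1],[0,0,0.0005,0,1]]}}

```text
time_s: 28.7
ee_pos: [483.1, -166.2, 76.2]
ee_rot: [70.7, 90.0, -118.5]
force: [-0.4, -0.2, 1.0]
gripper_width: 91.2
```

Call:
{"method": "play_rows", "body": {"motion": [[0,0,0.005,0,1],[0,0,0.015,0,1],[0,0,0.03,0,1],[0,0,0.05,0,1],[0,0,0.07,0,1],[0,0,0.085,0,1],[0,0,0.092,0,1],[0,0,0.0937,0,1]]}}

```text
time_s: 29.37
ee_pos: [484.0, -166.6, 172.1]
ee_rot: [167.3, 89.8, -21.9]
force: [-0.0, 0.2, -0.2]
gripper_width: 91.1
```

```bash
python3 look.py c4 483 -166 75
```

```text
29.47 [ 482.9 -166.2  170.1] yaw -99.2 tilt 0.02 [-0.2  0.3  0.8] 91.0
```

View pics/c4.png

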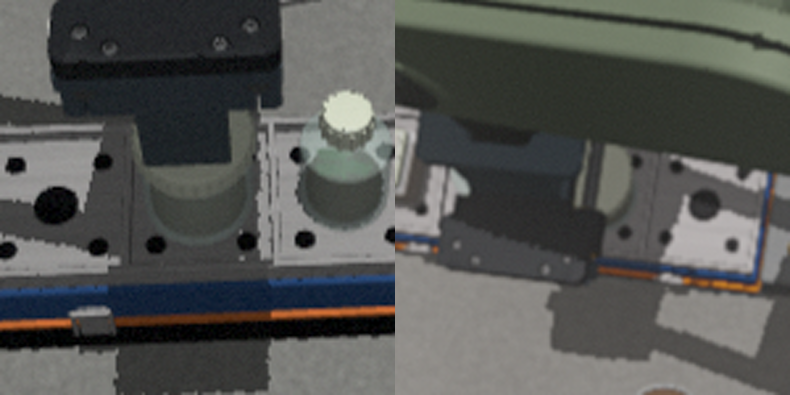

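The jar is in place. Next, the tube at (634, 142.5).

Call:
{"method": "play_rows", "body": {"motion": [[0.004,0.009,0,0.001,1],[0.012,0.025,0,0.002,1],[0.022,0.046,0,0.004,1],[0.033,0.068,0,0.006,1],[0.045,0.092,0,0.008,1],[0.057,0.116,0,0.01,1],[0.069,0.14,0,0.012,1],[0.08,0.164,0,0.014,1]]}}

```text
time_s: 30.13
ee_pos: [563.0, -0.2, 168.6]
ee_rot: [2.4, 89.9, 174.1]
force: [-0.0, -0.2, 0.3]
gripper_width: 91.6
```

Call:
{"method": "play_rows", "body": {"motion": [[0.012,0.024,0,0.001,1],[0.023,0.048,0,0.002,1],[0.035,0.072,0,0.003,1],[0.047,0.096,0,0.003,1],[0.058,0.118,0,0.003,1],[0.066,0.135,0,0.003,1],[0.071,0.144,0,0.003,1],[0.0713,0.1447,0,0.003,1]]}}

```text
time_s: 30.8
ee_pos: [634.4, 144.7, 168.4]
ee_rot: [6.5, 89.9, 178.4]
force: [-0.2, -1.6, 0.3]
gripper_width: 91.0
```

Call:
{"method": "play_rows", "body": {"motion": [[0,0,-0.005,0,1],[0,0,-0.015,0,1],[0,0,-0.028,0,1],[0,0,-0.041,0,1],[0,0,-0.054,0,1],[0,0,-0.066,0,1],[0,0,-0.07,0,1],[0,0,-0.07,0,1]]}}

```text
time_s: 31.47
ee_pos: [632.8, 141.2, 98.1]
ee_rot: [23.7, 89.8, -164.6]
force: [-0.1, -0.4, -0.8]
gripper_width: 90.9
```

```bash
python3 look.py d1 634 142 60; python3 - <<'E'
from h import *
F=pickle.load(open("f0.pkl","rb"));p=F["side"]
u0,v0=proj(p,[[634,142,60]])[0]; a=int(v0-60);b=int(u0-60)
print((proj(p,w((635.4,141.5,np.radians(-8.2)),[[-16.5,0,63],[16.5,0,63],[-15,0,11],[15,0,11]]))-[b,a])*395/120)
E
```

```text
31.57 [634.3 141.9 100.1] yaw -98.3 tilt 0.01 [0.3 0.3 0.4] 91.1
[[171.42778699 195.1341639 ]
 [233.172401   192.27407466]
 [172.26232883 267.20053928]
 [226.04013431 264.66033743]]
```

View pics/d1.png

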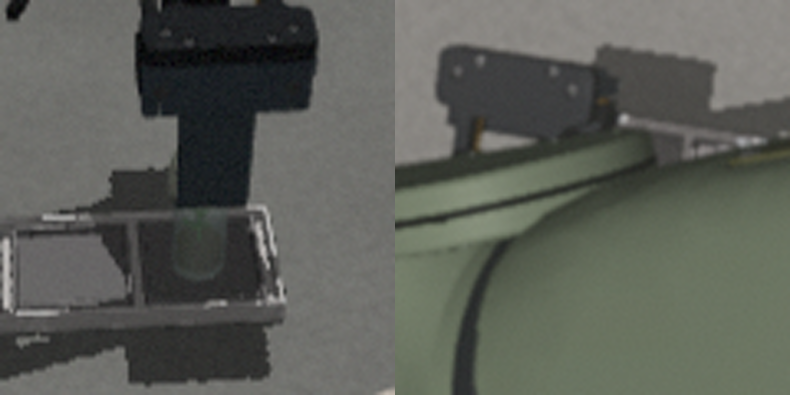

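Call:
{"method": "play_rows", "body": {"motion": [[0,0,-0.01,0,1],[0,0,-0.022,0,1],[0,0,-0.034,0,1],[0,0,-0.046,0,1],[0,0,-0.058,0,1],[0,0,-0.069,0,1],[0,0,-0.075,0,1],[0,0,-0.076,0,1]]}}

```text
time_s: 32.23
ee_pos: [633.3, 142.3, 21.9]
ee_rot: [21.8, 89.8, -166.4]
force: [-0.3, 0.0, 0.6]
gripper_width: 91.2
```

Call:
{"method": "play_rows", "body": {"motion": [[0,0,0,0,0.8],[0,0,0,0,0.65],[0,0,0,0,0.5],[0,0,0,0,0.42],[0,0,0,0,0.35],[0,0,0,0,0.28],[0,0,0,0,0.2],[0,0,0,0,0.15]], "squeeze": 15}}

```text
time_s: 32.9
ee_pos: [634.4, 142.5, 24.1]
ee_rot: [-179.5, 90.0, -7.7]
force: [-0.1, 1.0, -0.1]
gripper_width: 40.9
```

Call:
{"method": "play_rows", "body": {"motion": [[0,0,0,0,0.15],[0,0,0.008,0,0.15],[0,0,0.022,0,0.15],[0,0,0.045,0,0.15],[0,0,0.07,0,0.15],[0,0,0.095,0,0.15],[0,0,0.122,0,0.15],[0,0,0.146,0,0.15]]}}

```text
time_s: 33.57
ee_pos: [634.3, 142.5, 172.2]
ee_rot: [-164.8, 89.9, 7.0]
force: [1.1, 1.2, -1.1]
gripper_width: 32.3
```

```bash
python3 look.py d2 634 142 90
```

```text
33.67 [637.  143.  175.6] yaw -98.2 tilt 0.58 [ 0.1 -0.1 -0. ] 32.5
```

View pics/d2.png

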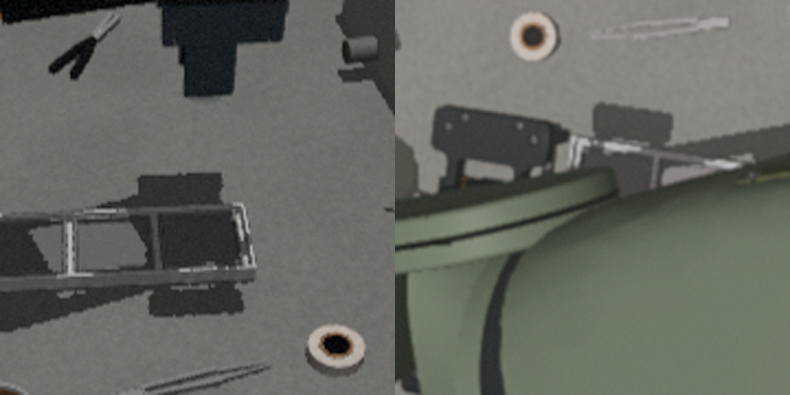

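The grasp closed late (40.9 mm when the lift began), so how high the tube sits in the fingers is uncertain. Measuring it before going on.

Call:
{"method": "play_rows", "body": {"motion": [[0,0,0,0,0.15],[0,0,0,0,0.15],[0,0,0,0,0.15],[0,0,0,0,0.15],[0,0,0,0,0.15],[0,0,0,0,0.15],[0,0,0,0,0.15],[0,0,0,0,0.15]]}}

```text
time_s: 34.33
ee_pos: [634.3, 142.5, 169.7]
ee_rot: [31.0, 90.0, -157.2]
force: [-0.7, -0.0, -0.2]
gripper_width: 32.5
```

```bash
cat > d3.py <<'E'
from h import *
import sys
from workcell import grab_frame, sensors
X,Y,yaw=map(float,sys.argv[1:4]);nm=sys.argv[4];off=list(map(float,sys.argv[5:]))
p=grab_frame("side"); s=sensors.state(); z=s["ee_pos"][2]; print(s["time_s"],s["ee_pos"].round(1),s["force"].round(1),s["gripper_width"])
S=8; im=cv2.resize(p["img"],None,fx=S,fy=S,interpolation=cv2.INTER_CUBIC)
u0,v0=proj(p,[[X,Y,z]])[0]
out=[]
a=int((v0-45)*S);b=int((u0-35)*S)
crop=im[max(a,0):a+70*S,b:b+48*S]; o=[b,max(a,0)]
raw=crop.copy()
th=np.linspace(0,2*np.pi,80)
for d,c in zip(off,((0,0,255),(0,255,255),(0,255,0))):
    q=w((X,Y,np.radians(yaw)),np.c_[15*np.cos(th),15*np.sin(th),0*th+z-d])
    cv2.polylines(crop,[((proj(p,q)+.5)*S-o).astype(int)],True,c,1)
q=w((X,Y,np.radians(yaw)),[[-16,-30,z],[16,-30,z]]); cv2.polylines(crop,[((proj(p,q)+.5)*S-o).astype(int)],False,(255,0,255),1)
raw=cv2.convertScaleAbs(raw,alpha=1.8,beta=10)
cv2.imwrite(f"pics/{nm}.png",np.hstack([raw,crop]))
E
python3 d3.py 634.3 142.5 -8.2 d3 13 7 0
```

```text
34.3833 [634.3 142.5 169.9] [ 0.2 -0.   0.2] 32.192883939902224
```

View pics/d3.png

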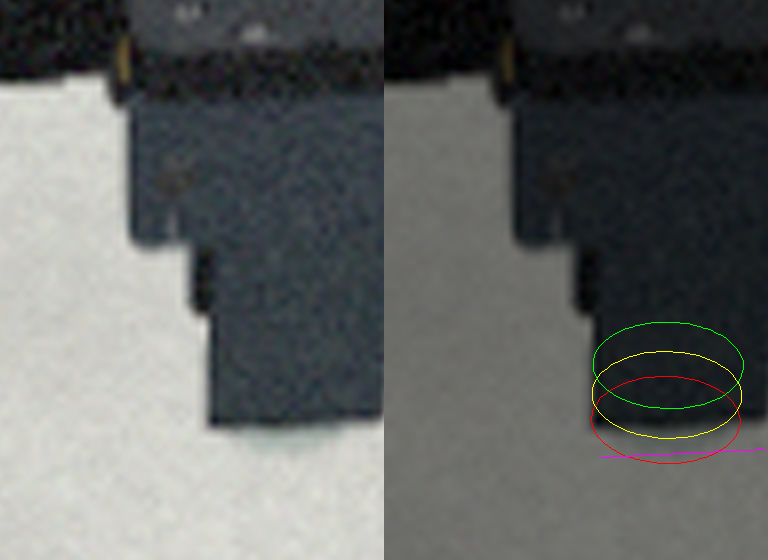

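The tube foot appears about 7–9 mm below the fingertips, with the tube upright and centred. So I'll set it down by force, open only part-way inside the compartment (to miss the bars), then rise. Travelling.

Call:
{"method": "play_rows", "body": {"motion": [[-0.005,-0.007,0,-0.001,0.15],[-0.014,-0.019,0,-0.002,0.15],[-0.027,-0.036,0,-0.003,0.15],[-0.041,-0.055,0,-0.004,0.15],[-0.056,-0.075,0,-0.005,0.15],[-0.071,-0.095,0,-0.006,0.15],[-0.086,-0.115,0,-0.007,0.15],[-0.101,-0.135,0,-0.008,0.15]]}}

```text
time_s: 35.05
ee_pos: [532.0, 6.3, 170.1]
ee_rot: [110.0, 90.0, -78.7]
force: [-0.9, -0.5, -1.0]
gripper_width: 32.5
```

Call:
{"method": "play_rows", "body": {"motion": [[-0.015,-0.02,0,-0.001,0.15],[-0.03,-0.04,0,-0.002,0.15],[-0.046,-0.061,0,-0.003,0.15],[-0.063,-0.084,0,-0.004,0.15],[-0.081,-0.108,0,-0.006,0.15],[-0.099,-0.132,0,-0.008,0.15],[-0.114,-0.152,0,-0.009,0.15],[-0.1214,-0.1622,0,-0.009,0.15]]}}

```text
time_s: 35.72
ee_pos: [409.4, -156.4, 170.2]
ee_rot: [57.6, 89.9, -131.7]
force: [1.0, 0.8, -0.8]
gripper_width: 32.4
```

Call:
{"method": "play_rows", "body": {"motion": [[0,0,-0.006,0,0.15],[0,0,-0.018,0,0.15],[0,0,-0.033,0,0.15],[0,0,-0.048,0,0.15],[0,0,-0.062,0,0.15],[0,0,-0.074,0,0.15],[0,0,-0.082,0,0.15],[0,0,-0.086,0,0.15]]}}

```text
time_s: 36.38
ee_pos: [411.4, -154.0, 82.8]
ee_rot: [-14.5, 89.9, 156.3]
force: [0.1, 0.7, -1.8]
gripper_width: 32.5
```

Call:
{"method": "play_rows", "body": {"motion": [[0,0,-0.001,0,0.15],[0,0,-0.002,0,0.15],[0,0,-0.003,0,0.15],[0,0,-0.004,0,0.15],[0,0,-0.005,0,0.15],[0,0,-0.006,0,0.15],[0,0,-0.007,0,0.15],[0,0,-0.008,0,0.15]]}}

```text
time_s: 37.05
ee_pos: [412.0, -154.7, 76.0]
ee_rot: [147.3, 90.0, -41.9]
force: [0.8, -0.2, -0.8]
gripper_width: 32.4
```

```bash
python3 d3.py 411.9 -154.7 -9.2 d4 13 7 0
```

```text
37.1 [ 411.8 -154.7   75.8] [0.3 0.7 0.2] 32.52111951259765
```

View pics/d4.png

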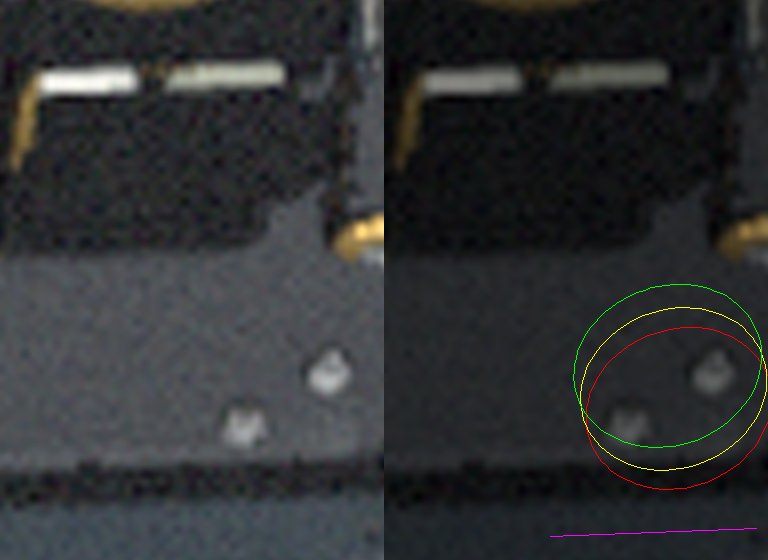

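Call:
{"method": "play_rows", "body": {"motion": [[0,0,-0.0005,0,0.15],[0,0,-0.001,0,0.15],[0,0,-0.0015,0,0.15],[0,0,-0.002,0,0.15],[0,0,-0.0025,0,0.15],[0,0,-0.003,0,0.15],[0,0,-0.0035,0,0.15],[0,0,-0.0035,0,0.15]]}}

```text
time_s: 37.77
ee_pos: [412.3, -154.7, 73.0]
ee_rot: [175.0, 90.0, -14.2]
force: [0.6, 0.9, 5.1]
gripper_width: 32.1
```

There's contact at z≈73 with 5 N, which means the foot is 13 mm below the tips, as originally planned. The picture was biased by about 3 px, and the predicted finger tip was off by the same amount. Opening part-way, then rising.

Call:
{"method": "play_rows", "body": {"motion": [[0,0,0.0004,0,0.38],[0,0,0.0004,0,0.4],[0,0,0.0004,0,0.44],[0,0,0.0004,0,0.48],[0,0,0.0004,0,0.48],[0,0,0.0004,0,0.48],[0,0,0.0004,0,0.48],[0,0,0.0004,0,0.48]]}}

```text
time_s: 38.43
ee_pos: [411.9, -154.7, 72.8]
ee_rot: [37.2, 90.0, -152.0]
force: [0.2, -0.9, -0.5]
gripper_width: 43.9
```

Call:
{"method": "play_rows", "body": {"motion": [[0,0,0.002,0,0.48],[0,0,0.005,0,0.48],[0,0,0.008,0,0.55],[0,0,0.012,0,0.65],[0,0,0.015,0,0.75],[0,0,0.018,0,0.85],[0,0,0.02,0,1],[0,0,0.02,0,1]]}}

```text
time_s: 39.1
ee_pos: [412.2, -154.8, 93.4]
ee_rot: [162.0, 89.9, -27.2]
force: [-0.3, 0.2, -0.0]
gripper_width: 80.6
```

Call:
{"method": "play_rows", "body": {"motion": [[0,0,0.005,0,1],[0,0,0.015,0,1],[0,0,0.03,0,1],[0,0,0.045,0,1],[0,0,0.06,0,1],[0,0,0.075,0,1],[0,0,0.088,0,1],[0,0,0.1,0,1]]}}

```text
time_s: 39.77
ee_pos: [411.9, -154.7, 194.0]
ee_rot: [158.1, 90.0, -31.1]
force: [-0.7, -0.8, -0.8]
gripper_width: 91.7
```

```bash
python3 look.py d5 412 -155 75
```

```text
39.87 [ 413.1 -155.2  194.7] yaw -99.2 tilt 0.25 [-0.4  0.  -0.8] 90.9
```

View pics/d5.png

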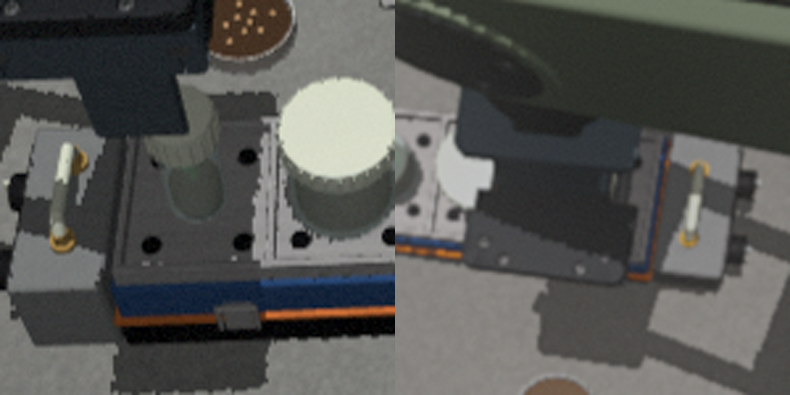

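All four are placed. Moving the arm clear for a final check.

Call:
{"method": "play_rows", "body": {"motion": [[0,0,0.02,0,1],[-0.01,-0.018,0.025,0,1],[-0.025,-0.044,0.03,0,1],[-0.042,-0.073,0.03,0,1],[-0.059,-0.103,0.03,0,1],[-0.076,-0.133,0.03,0,1],[-0.093,-0.163,0.03,0,1],[-0.11,-0.193,0.03,0,1]]}}

```text
time_s: 40.53
ee_pos: [300.5, -348.6, 222.0]
ee_rot: [-42.7, 89.9, 128.1]
force: [1.2, 0.4, -0.1]
gripper_width: 91.0
```

Call:
{"method": "play_rows", "body": {"motion": [[-0.015,-0.03,0,0,1],[-0.03,-0.06,0,0,1],[-0.045,-0.09,0,0,1],[-0.06,-0.12,0,0,1],[-0.075,-0.15,0,0,1],[-0.085,-0.17,0,0,1],[-0.09,-0.18,0,0,1],[-0.09,-0.18,0,0,1]]}}

```text
time_s: 41.2
ee_pos: [210.8, -528.9, 221.5]
ee_rot: [-49.8, 89.9, 120.9]
force: [1.1, -0.0, 0.3]
gripper_width: 91.3
```

```bash
cat > final.py <<'E'
from h import *
from workcell import grab_frame, finder, sensors
TR=(518.5,-172.0,np.radians(-9.22))
V={"box":(108,22,60,44),"bottle":(36,22,60,46),"jar":(-36,27,60,46),"tube":(-108,15,60,52)}
cap={"box":(19,116),"bottle":(12,132),"jar":(28,120),"tube":(16.5,134)}
hh={"box":88,"bottle":96,"jar":90,"tube":97}
th=np.linspace(0,2*np.pi,60)
def ring(r,z,sq): return np.array(rect(-r,r,-r,r,z),float) if sq else np.c_[r*np.cos(th),r*np.sin(th),0*th+z]
c,s=np.cos(TR[2]),np.sin(TR[2])
for k in ("side","top"):
    p=grab_frame(k);S=5; im=cv2.resize(p["img"],None,fx=S,fy=S,interpolation=cv2.INTER_CUBIC)
    off=(1.15,0,0) if k=="side" else (-1.15,0,0)
    for n,(x,r,z,h) in V.items():
        for R_,Z,col in ((r,60,(0,255,255)),(cap[n][0],cap[n][1],(0,0,255))):
            uv=proj(p,w(TR,ring(R_,Z,n=="box")+[x,0,0])+off); cv2.polylines(im,[((uv+.5)*S).astype(int)],True,col,1)
        for d in finder.spot_point(p,n+"_center")[:1]:
            q=atz(p,d["point"],hh[n])-off; dx,dy=q[0]-TR[0],q[1]-TR[1]
            print(k,n,round(d["conf"],2),"tray xy",round(c*dx+s*dy,1),round(-s*dx+c*dy,1))
    if k=="side": cv2.imwrite("pics/fin_s.png",cv2.resize(im[280*S:400*S,190*S:490*S],None,fx=.53,fy=.53)); cv2.imwrite("pics/fin_sL.png",im[285*S:390*S,205*S:345*S]); cv2.imwrite("pics/fin_sR.png",im[280*S:385*S,320*S:470*S])
    else: cv2.imwrite("pics/fin_t.png",np.rot90(im[180*S:340*S,375*S:455*S]))
print(sensors.state()["time_s"],sensors.state()["ee_pos"].round(0))
E
python3 final.py
```

```text
side box 0.64 tray xy 107.3 0.1
side bottle 0.93 tray xy 32.9 -3.9
side jar 0.82 tray xy -35.2 -2.2
side tube 0.65 tray xy -110.2 3.5
top box 0.85 tray xy 109.5 -1.1
top bottle 0.6 tray xy 42.8 1.6
top jar 0.58 tray xy -37.9 3.7
top tube 0.57 tray xy -103.6 0.2
41.7 [ 212. -527.  223.]
```

View pics/fin_sL.png

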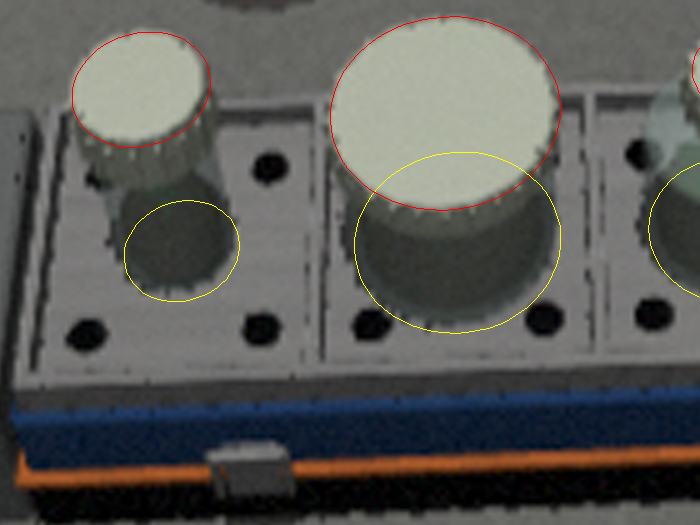

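View pics/fin_sR.png

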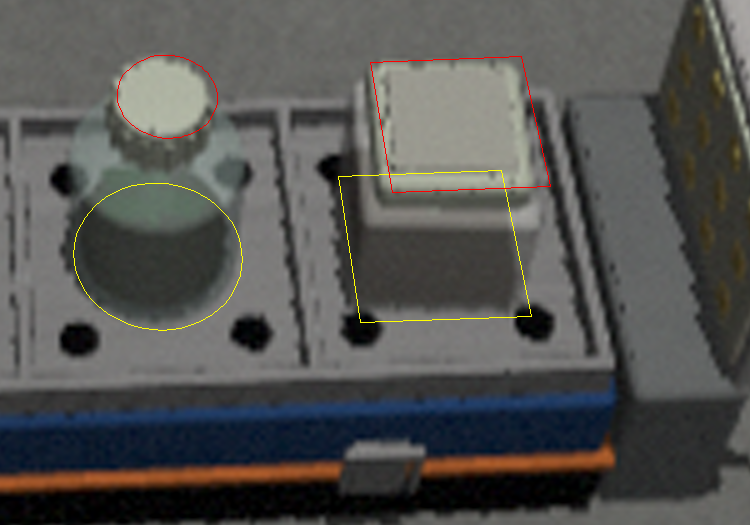

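View pics/fin_t.png

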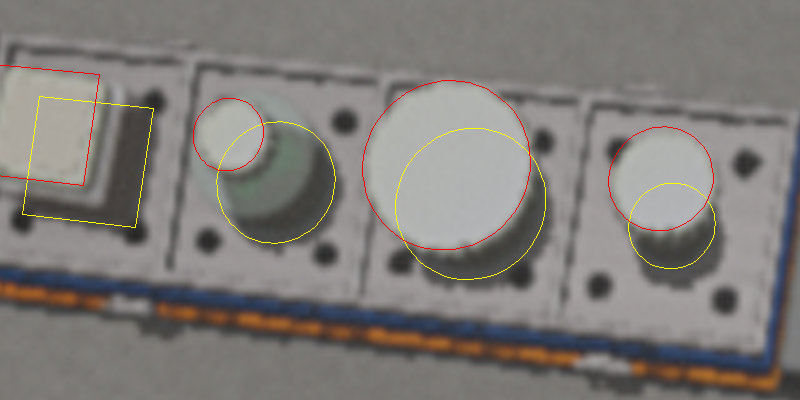

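Both views show all four upright in the right compartments, and the outlines at the compartment centres match to about 3 mm. Handing in.

```bash
python3 -c "
from workcell import job_done, sensors
s=sensors.state(); print(s['time_s'],s['force'].round(1)); print(job_done())"
```

```text
41.7 [-0.1  0.5  0.4]
the job is handed in; nothing more can be done
None
```

I moved all four vessels onto the tray in reverse order and handed the job in at 41.7 s of the 112 s allowed. From the lamp end to the pump end they stand box, bottle, jar, tube; `job_done` gave no verdict.

**Final check:** In both camera pictures all four stand upright and released, with the arm well clear. Outlines drawn at the compartment centres match the vessels to about 3 mm. The network's own position estimates were within about 7 mm of the centres, inside the 15 mm tolerance. Each vessel was set down slowly until it touched at about 5–6 N, then released.

**What disagreed:**
- **Camera offset:** The two cameras differ by about 2 mm in x, so I used the average.
- **Tray fit:** My first tray fit, from its edges, gave different positions in the two views, so I used the holes in the plate instead.
- **Tube grasp:** I began lifting the tube before the fingers had fully closed. The side picture then suggested it sat about 5 mm higher in the fingers than planned, but it touched down at the planned height, so it had not slipped.

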